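Load the hook-on tray into the wash bay and give it one shot of cleaner

ROBOT

A 6-joint arm with a two-finger parallel gripper is mounted at the origin on the work surface. World frame = base frame: x ahead of the robot, y to its left, z up, the work surface at z = 0. Lengths are in m, angles in rad, forces in N, time in s.
With the tool pointing down it reaches from about 0.425 to 0.95 m from the base axis. Payload 3.5 kg.
Tool frame: the origin (TCP) lies midway between the tips of the shut fingers; the grasp point (between the pads) lies 19 mm behind it; z points along the fingers, y is the line along which they close (so a half turn about z gives the same grasp; the last joint's range is limited). The gripper opens to 85 mm and grips with 20 to 120 N. Pads are 22 mm wide; open, the fingers measure 114 mm over their backs; the gripper's body (76 mm by 85 mm) begins 54 mm behind the grasp point. The pads swing forward as they close: fully open they stand 13 mm farther back than shut.
Start: joints at [-1.451, 0.286, 1.577, -0, 1.279, -0.15], TCP at [0.18, -0.651, 0.205] pointing down, gripper open.
Joint ranges: [-2.77, 2.77], [-0.9, 2.22], [0.21, 2.48], [-1.53, 4.67], [0.24, 2.81], [-2.84, 2.84]. Speed limits (rad/s): [2.79, 2.79, 3.14, 3.14, 3.14, 3.14].

INTERFACE

Orientations are given as a unit quaternion [x, y, z, w].
In Python, from rig import env gives the robot as it stands.
- The arm moves only by the tool step_arm, never from a script. Its argument "increments" is a list of rows, each an object of numbers: "claw": the opening, from -1 (shut) to 1 (fully open); "tx", "ty", "tz": the shift along the tool's x, y, z as a fraction of full scale; "roll": the turn about the tool's z as a fraction of full scale. A call has 1 to 12 rows; each row is the pose to reach, as a shift and turn from the pose commanded when the call began, along the tool's axes at that moment, turning the shorter way round; what a row does not reach only later rows make up. Full scale, the value 1, is 500 mm for a shift and 180 degrees for a turn. A row lasts 1/8 s, in which the tool goes at most 62.5 mm and 10.7 degrees, less where a joint would pass 70% of its speed; a pose out of reach is approached as far as the arm can. A call with a number of a shift or a turn outside -1 to 1 is refused whole. A call with a gripper value outside its range is refused whole. The fingers move at their own pace and stop on an object; the grip force is fixed at half the most. Time passes only in rows, so rows that repeat a pose let the fingers close. It gives the time, the measured TCP pose, the force, the opening and the grip force at its end, in the units of the state.
- env.read_state(): the state, without advancing time (a new reading comes with each control period).
- env.camera(name): name is "scene" or "top" or "wrist"; returns a dict with "img" (480x640x3 uint8, blue, green, red), "range_z" (480x640 float32, m along the optical axis (not along the pixel's ray), 0 where there is no reading), "intrinsics" (3x3 intrinsics, pixels), "k1" (the pictures are not rectified: a ray, as slopes to the right and down, at radius r is drawn at 1 + k1 r^2 times it, then the intrinsics apply), "origin" and "attitude" of the camera in the world; the wrist camera has in their place "T_tool_cam" (4x4, takes a point from camera to tool coordinates, whose origin is the TCP and whose axes are the flange's). Camera axes: x right, y down, z forward; pixel columns grow to the right and rows downward; lengths in m; the calibration is good to about 2 mm. A picture is of the moment at which its call begins: read the wrist's pose just before it.
- env.hand_in(): hands the job in; it is judged then, once.
The state is a dict: "time": time; "qpos": joint angles; "qd": joint speeds; "effort": joint torques, N m; "eef_pos": TCP position; "ee_rot": TCP orientation; "force": force on the tool from outside, world axes, zero at the start; "ft_torque": the same for the moment, N m; "finger_gap": opening from 0.0 (shut) to 1.0 (fully open); "finger_force": force on a finger pad.
Only numpy, scipy, OpenCV 4.12 (cv2) and the standard library are available. Lean on these libraries where they do the work, as an engineer would, in place of code of your own. Each camera call takes 0.05 s, during which the arm holds its last target. There are 200 camera calls.

TASK

Lift the steel tray up and off the rail it hangs on and set it down level on the open bench, valve still inside. Then take it again, this time by its hook lip, lift it over the sill of the wash bay with its low front end going in under the clear hood, lower it flat on the bay floor and let go. Only then press the canister's sprung nozzle cap fully down for a moment, without leaning hard on it, and let it spring back up; do not drop or slam the tray, and leave the mug, bottle and wrench where they are.

Things in the scene. Friction and masses are not known exactly. Their poses are not given: they have to be found in the camera images.
- valve: Loose small brass valve block 34 x 24 x 18 with two black stubs on top (32 high in all), 60 g, lying in the tray. Origin: centre of its underside.
- nozzle_cap (a joint): How far the sprung cap is pressed down, in m: 0 up, 0.008 fully down. It starts to move at about 2 N and is fully down at about 6 N, then stops hard; it springs back when let go. More than 40 N on it would damage it.
- mug: White mug, 76 across, 90 high, bystander. Origin: centre of its underside.
- oil: Grey plastic bottle, 56 across, 150 high, bystander. Origin: centre of its underside.
- wrench: Steel wrench, 200 long, lying on the bench, bystander. Origin: middle of its underside.
- canister: The fixed aluminium cleaner canister, 52 across, that carries the nozzle cap. Origin: centre of its underside; the cap's top at rest is 153 above it.
- tray: Loose open steel tray, 110 long (x) x 56 wide (y), 0.16 to 0.26 kg, walls 3 thick, 40 high. Origin: centre of its underside, z up. Low front end at x = -55; the back end (x = 51 to 55) rises as a hanging plate to z = 85 and folds over to +x into a downturned hook lip. It starts hanging level on the rack's rail, underside 60 above the bench; 25 up clears the rail.
- tray_lip (a point): Middle of the lip's top face, at (60, 0, 85) of the tray. The hook is 18 thick (x = 51 to 69), 56 wide, slot inside 10 wide, lip down to z = 63. On the bench pinch it from above, fingers closing along the tray's x, tips 13 below its top. While it hangs it cannot be gripped: panel 6 behind, cheeks 10 beside.
- tray_sides (a point): Point between the tray's side walls at (-15, 0, 40) of its frame, level with their tops: grip the hung tray here from above, across its 56 width, tips about 25 below the wall tops, clear of the tall panel, plate and cheeks at its back.
- rack: Fixed upright white perforated panel, 170 wide, 250 high, front face at x = 75, with a flat rail along y (x = 59 to 64.5, top z = 141) between dark cheeks (y = 38 to 47 either side, x = 42 to 76, z = 99 to 154). Origin: on the bench below the hung tray's origin; axes as the hung tray's; -x points away from the panel.
- bay: Fixed grey wash bay. Origin: at bench height where the seated tray's origin belongs; axes those of the seated tray (z up). Floor 4 thick: the seated tray's underside is at z = 4. Side walls' inner faces at y = +-34, 44 high where x > 0 (no room for fingers beside the tray); back stop at x = -61. The tray goes in along -x, front first, and has about 6 play all round.
- bay_sill (a point): Middle of the top of the sill across the bay's open mouth: (65, 0, 12) of the bay, 4 thick. The tray must be lifted over it.
- bay_hood (a point): Middle of the rear edge of the clear hood's top: (0, 0, 76) of the bay. The hood covers x = -65 to 0; its underside is at z = 72. The seated tray's lip stays outside it.
- cap_top (a point): Middle of the flat top of the nozzle cap, a white round cap 32 across on the upright canister that stands in a collar behind the bay's back stop (x = -105 of the bay). Its height varies, about 157 to 170 above the bench. A thin tube leads from the cap forwards over the hood.

How it is judged:
By the outcome, as a careful person would: the job done as asked, in the order asked, and still so for the second after the job is handed in, with the robot touching nothing.
It also fails if it takes over 72 s, if anything falls off the work surface, if the arm or the gripper's body presses on something with over 40 N, if the wrist force passes 120 N, or if a joint passes its speed limit or range.

## Working session

There is one attempt and no reset: what is moved stays moved. The work goes in short steps, Python scripts to look and compute and a tool call to move; the robot and the scene stay as the last step left them, time stands still between calls to the robot, and variables do not carry over. Pictures are saved under pics/ and viewed, at most 10 in all, crops included, and the job is handed in when it is done.

Besides the shell and the picture viewer there is one more tool, called after "Call:" as a command line: name --argument value ..., lists and objects as JSON in quotes. step_arm: Moves the arm, as the interface text tells. Shift numbers are shares of 500 mm and turn numbers shares of 180 degrees, none past 1 either way. Its arguments: {"type":"object","properties":{"increments":{"type":"array"}},"required":["increments"]}

```bash
ls; mkdir -p pics; cat > h.py <<'E'
import numpy as np, cv2
from scipy.spatial.transform import Rotation as R
from rig import env
def snap(name):
    s=env.read_state(); c=env.camera(name)
    if name=="wrist":
        T=np.eye(4);T[:3,:3]=R.from_quat(s['ee_rot']).as_matrix();T[:3,3]=s['eef_pos'];T=T@np.array(c['T_tool_cam'])
    else:
        T=np.eye(4);a=np.array(c['attitude'],float)
        T[:3,:3]=a if a.shape==(3,3) else R.from_quat(a).as_matrix();T[:3,3]=c['origin']
    return c,T
def cloud(c,T):
    K=np.array(c['intrinsics']);k=float(c['k1'])
    v,u=np.mgrid[0:480,0:640]
    D=np.array([k,0,0,0,0.])
    n=cv2.undistortPoints(np.stack([u.ravel(),v.ravel()],1).astype(np.float64)[:,None],K,D)[:,0]
    z=c['range_z'].ravel().astype(float)
    P=np.stack([n[:,0]*z,n[:,1]*z,z],1)@T[:3,:3].T+T[:3,3]
    P[z<=0]=np.nan
    return P.reshape(480,640,3)
E
python3 - <<'E'
from h import *
s=env.read_state();print({k:np.round(v,3) for k,v in s.items()})
for n in("scene","top"):
    c,T=snap(n);cv2.imwrite(f"pics/{n}0.png",c['img']);np.save(f"{n}0.npy",cloud(c,T));print(n,c['attitude'],c['origin'],c['k1'],c['intrinsics'])
E
```

```text
pics
{'time': np.float64(0.0), 'qpos': array([-1.451,  0.287,  1.578, -0.   ,  1.279, -0.15 ]), 'qd': array([ 0.001, -0.   , -0.001,  0.   ,  0.   , -0.002]), 'effort': array([ 1.0000e-03, -4.0598e+01, -2.9263e+01, -0.0000e+00,  6.0000e-03,
        0.0000e+00]), 'eef_pos': array([ 0.18 , -0.65 ,  0.204]), 'ee_rot': array([ 0.991,  0.134,  0.   , -0.001]), 'force': array([0.465, 0.381, 0.156]), 'ft_torque': array([-0.005, -0.03 , -0.035]), 'finger_force': np.float64(0.0), 'finger_gap': np.float64(0.998)}
scene [ 0.82367587  0.3754454  -0.16775457 -0.3904577 ] [ 1.21563618 -0.54817977  0.81232556] -0.16711989918758122 [[571.8378885    0.         330.17612072]
 [  0.         571.8378885  242.15278902]
 [  0.           0.           1.        ]]
top [ 0.70633828 -0.70532023  0.04190635 -0.04305189] [ 0.52725044 -0.03901851  1.02001451] -0.1450853689054496 [[534.16378287   0.         316.98520738]
 [  0.         534.16378287 235.97861684]
 [  0.           0.           1.        ]]
```

View pics/scene0.png

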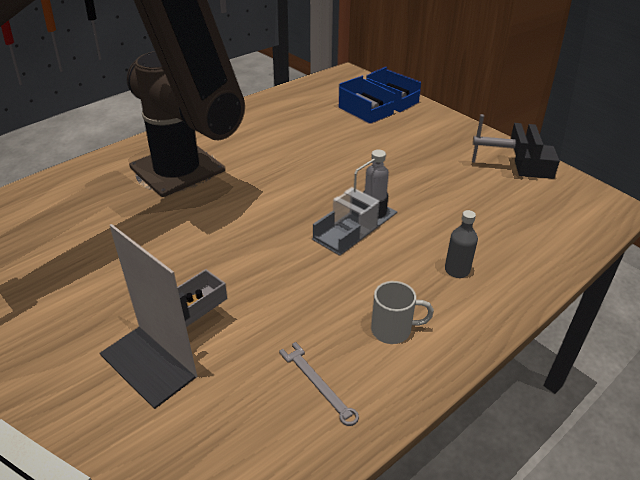

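View pics/top0.png

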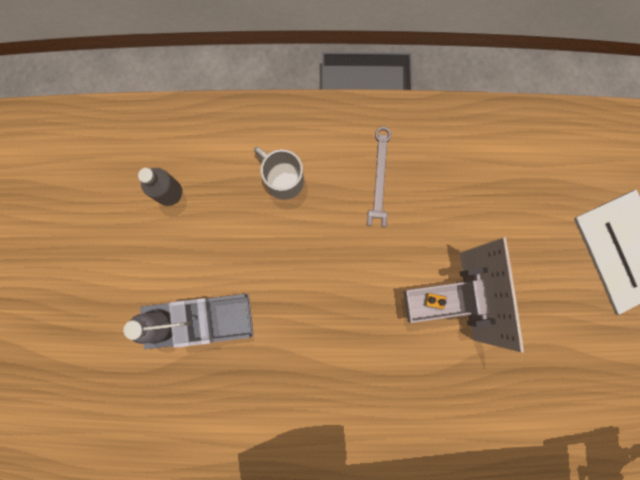

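The scene view shows the rack with the tray at left (150,310), the bay with canister at (355,205), and the mug, bottle and wrench on the near side. In the top view the tray is at (435,302) with its front to the left, the panel at about (510,295), the bay spans x=140–250 at row 322 with its mouth to the right, and the cap is at (134,330).

```bash
python3 - <<'E'
from h import *
P=np.load("top0.npy");S=np.load("scene0.npy")
def rect(Q,m,n):
    q=Q[m];q=q[~np.isnan(q[:,0])]
    if len(q)<5: print(n,len(q));return
    r=cv2.minAreaRect((q[:,:2]*1000).astype(np.float32));print(n,len(q),np.round(r[0],1),np.round(r[1],1),round(r[2],1),'z',np.round(np.percentile(q[:,2],[5,50,95]),4))
def win(Q,x0,x1,y0,y1,z0,z1): return (Q[...,0]>x0)&(Q[...,0]<x1)&(Q[...,1]>y0)&(Q[...,1]<y1)&(Q[...,2]>z0)&(Q[...,2]<z1)
for px in [(420,288),(482,300),(510,300),(300,70),(134,330),(230,298),(230,318),(190,305),(200,322),(240,336),(249,315),(436,300),(447,305)]:
    print(px,np.round(P[px[1],px[0]],4))
for n,Q in(("top",P),("scene",S)):
  print(n)
  rect(Q,win(Q,.25,.6,-.5,-.1,.235,.265),'panel top')
  rect(Q,win(Q,.3,.55,-.36,-.1,.09,.108),'tray walls')
  rect(Q,win(Q,.3,.55,-.36,-.1,.137,.150),'lip')
  rect(Q,win(Q,.25,.5,.1,.25,.038,.048),'bay walls')
  rect(Q,win(Q,.25,.5,.1,.4,.070,.082),'hood')
  rect(Q,win(Q,.25,.5,.1,.5,.150,.180),'cap')
  rect(Q,win(Q,.25,.5,.1,.4,.003,.015),'floor')
E
```

```text
(420, 288) [ 0.5483 -0.2161  0.0963]
(482, 300) [ 0.5268 -0.3093  0.1484]
(510, 300) [ 0.5263 -0.3242  0.2386]
(300, 70) [ 1.3263  0.0245 -0.7426]
(134, 330) [0.4772 0.2579 0.1647]
(230, 298) [0.5309 0.1214 0.0438]
(230, 318) [0.4933 0.127  0.0061]
(190, 305) [0.5171 0.2044 0.0057]
(200, 322) [0.488  0.1688 0.0765]
(240, 336) [0.4621 0.1021 0.044 ]
(249, 315) [0.4994 0.0902 0.0119]
(436, 300) [ 0.5274 -0.2473  0.0805]
(447, 305) [ 0.5183 -0.2706  0.065 ]
top
panel top 635 [ 525.5 -326.4] [150.5   6.3] 7.4 z [0.2364 0.2477 0.2517]
tray walls 471 [ 514.  -267.8] [164.5  84.6] 74.2 z [0.0916 0.0983 0.1057]
lip 512 [ 499.6 -312. ] [103.7  34.7] 7.8 z [0.1388 0.1446 0.1481]
bay walls 130 [468.  170.7] [142.2  46.6] 83.8 z [0.0406 0.0439 0.0469]
hood 767 [471.8 201.4] [56.4 98.5] 0.7 z [0.0721 0.0756 0.0787]
cap 453 [477.3 228.7] [29.2 97.3] 0.5 z [0.1536 0.1633 0.1666]
floor 1440 [375.1 249.8] [249.5 299.6] 0.2 z [0.0031 0.004  0.0069]
scene
panel top 481 [ 524.  -326.2] [152.5   6.7] 7.5 z [0.2362 0.2466 0.2514]
tray walls 647 [ 498.6 -264.9] [148.  102.7] 89.8 z [0.0908 0.0966 0.1046]
lip 151 [ 498.9 -331.4] [100.9   3.3] 7.5 z [0.1376 0.1434 0.1493]
bay walls 175 [456.7 165.4] [123.5  43. ] 76.2 z [0.0386 0.0427 0.0475]
hood 410 [470.4 212.4] [125.4  59.1] 90.0 z [0.071  0.0754 0.0789]
cap 208 [485.9 230.8] [30.1 96.8] 17.3 z [0.1524 0.1612 0.1664]
floor 645 [375.9 247.4] [248.1 295.8] 0.3 z [0.0031 0.0044 0.0126]
```

```bash
cat > fit.py <<'E'
from h import *
from scipy.optimize import least_squares
def loc(P,p): # world->local, p=(x,y,yaw)
    c,s=np.cos(p[2]),np.sin(p[2]);d=P[...,:2]-p[:2]
    return np.stack([c*d[...,0]+s*d[...,1],-s*d[...,0]+c*d[...,1],P[...,2]],-1)
def fit(clouds,prims,p0,n=6,tol=.008):
    """prims: (axis,value,(lo,hi) along other axis,(zlo,zhi)): strips whose centre line is at value"""
    p=np.array(p0,float)
    for it in range(n):
        t=tol if it<3 else tol*.6
        sel=[]
        for Q in clouds:
            for a,v,(lo,hi),(z0,z1) in prims:
                L=loc(Q,p);m=(abs(L[...,a]-v)<t)&(L[...,1-a]>lo)&(L[...,1-a]<hi)&(L[...,2]>z0)&(L[...,2]<z1)
                if m.sum()>3: sel.append((Q[m],a,v))
        f=lambda q:np.concatenate([(loc(Q,q)[:,a]-v)/np.sqrt(len(Q)) for Q,a,v in sel])
        p=least_squares(f,p,loss='soft_l1',f_scale=.0005).x
    return p,[(len(Q),a,v,round(float(np.median(loc(Q,p)[:,a])-v)*1e3,1)) for Q,a,v in sel]
E
python3 - <<'E'
from fit import *
P=np.load("top0.npy");S=np.load("scene0.npy")
yaw=np.radians(-82.6)
pr=[(1,.0265,(-.05,.035),(.09,.108)),(1,-.0265,(-.05,.035),(.09,.108)),(0,-.0535,(-.025,.025),(.09,.108)),(0,.060,(-.025,.025),(.139,.151))]
p,i=fit([P],pr,[.52,-.25,yaw]);print('tray',np.round(p[:2],4),np.degrees(p[2]),i)
pb=[(1,.0365,(.003,.06),(.037,.050)),(1,-.0365,(.003,.06),(.037,.050)),(0,.065,(-.03,.03),(.008,.016))]
for cl in([P],[P,S]):
  b,i=fit(cl,pb,[.489,.155,np.radians(-86)],tol=.01);print('bay',np.round(b[:2],4),np.degrees(b[2]),i)
for nm,Q in(('top',P),('scene',S)):
    L=loc(Q,b)
    m=(abs(L[...,0]+.105)<.03)&(abs(L[...,1])<.03)&(L[...,2]>.15)
    q=L[m];zt=np.percentile(q[:,2],90);k=q[abs(q[:,2]-np.median(q[:,2]))<.004]
    print(nm,'cap local',np.round(np.median(k,0),4),np.round(k.min(0),4),np.round(k.max(0),4),zt,len(q))
    m=(L[...,0]>-.087)&(L[...,0]<.03)&(abs(L[...,1])<.03)&(L[...,2]>.085);q=L[m];print('tube',np.round(q.min(0),3),np.round(q.max(0),3),np.round(np.median(q,0),3))
    m=(L[...,0]>-.08)&(L[...,0]<.03)&(abs(L[...,1])<.05)&(abs(L[...,2]-.076)<.005);q=L[m];print('hood',np.round(np.percentile(q,[2,98],axis=0),3))
c,T=snap("wrist");print(np.round(c['T_tool_cam'],3))
E
```

```text
tray [ 0.5245 -0.2491] -82.06214716013439 [(85, 1, 0.0265, -0.0), (96, 1, -0.0265, 0.0), (73, 0, -0.0535, -0.1), (174, 0, 0.06, 0.0)]
bay [0.4916 0.1567] -83.41488696449167 [(106, 1, 0.0365, 0.5), (104, 1, -0.0365, -0.5), (73, 0, 0.065, 0.1)]
bay [0.4915 0.157 ] -83.15066348770367 [(105, 1, 0.0365, 0.5), (104, 1, -0.0365, -0.5), (72, 0, 0.065, 0.4), (83, 1, 0.0365, 1.3), (81, 1, -0.0365, 0.1), (54, 0, 0.065, -0.1)]
top cap local [-0.1048 -0.0018  0.1646] [-0.1217 -0.0167  0.1602] [-0.0829  0.0133  0.1676] 0.1663144995739521 353
tube [-0.087 -0.02   0.085] [-0.023  0.016  0.161] [-0.081 -0.001  0.122]
hood [[-0.064 -0.04   0.072]
 [ 0.     0.038  0.079]]
scene cap local [-0.1016 -0.0014  0.1642] [-0.1216 -0.0198  0.1598] [-0.0856  0.0136  0.1672] 0.16593103233962048 165
tube [-0.087 -0.019  0.085] [-0.021  0.02   0.166] [-0.081 -0.001  0.114]
hood [[-0.069 -0.041  0.071]
 [ 0.     0.038  0.078]]
[[-0.001 -0.958 -0.286  0.072]
 [ 1.    -0.    -0.     0.   ]
 [ 0.    -0.286  0.958 -0.169]
 [ 0.     0.     0.     1.   ]]
```

```bash
cat > go.py <<'E'
from h import *
TR=np.array([.5245,-.2491,np.radians(-82.06)]);BAY=np.array([.4915,.157,np.radians(-83.3)])
def w(f,x,y=0):
    c,s=np.cos(f[2]),np.sin(f[2]);return np.array([f[0]+c*x-s*y,f[1]+s*x+c*y])
def inc(xy,z,yaw_deg,prev=None):
    s=env.read_state();M=R.from_quat(s['ee_rot']).as_matrix()
    # use ideal straight-down tool axes at the measured yaw
    y0=np.arctan2(M[1,0],M[0,0])
    d=M.T@(np.array([*xy,z])-s['eef_pos'])/.5
    r=-((yaw_deg-np.degrees(y0)+180)%360-180)/180
    print(f"tx {d[0]:.4f} ty {d[1]:.4f} tz {d[2]:.4f} roll {r:.4f}")
def st():
    s=env.read_state();M=R.from_quat(s['ee_rot']).as_matrix()
    print(s['time'],np.round(s['eef_pos'],4),'yaw',round(np.degrees(np.arctan2(M[1,0],M[0,0])),2),'zax',np.round(M[:,2],4),'F',np.round(s['force'],2),s['finger_gap'],s['finger_force'])
E
python3 - <<'E'
from go import *
st();g=w(TR,-.015);print(g)
inc([.18,-.65],.36,15);inc(g,.36,97.94);inc(g,.13,97.94)
E
```

```text
0.15 [ 0.1799 -0.65    0.2039] yaw 15.46 zax [-2.0e-04  1.9e-03 -1.0e+00] F [ 0.11 -0.3  -0.16] 1.0046946730377209 0.0
[ 0.52242796 -0.2342438 ]
tx 0.0003 ty -0.0005 tz -0.3122 roll 0.0025
tx 0.8820 ty -0.6194 tz -0.3108 roll -0.4582
tx 0.8819 ty -0.6186 tz 0.1492 roll -0.4582
```

Call:
step_arm --increments '[{"tx": 0,"ty": 0,"tz": -0.15,"roll": 0,"claw": 1},{"tx": 0,"ty": 0,"tz": -0.31,"roll": 0,"claw": 1},{"tx": 0,"ty": 0,"tz": -0.31,"roll": 0,"claw": 1},{"tx": 0.15,"ty": -0.105,"tz": -0.31,"roll": -0.05,"claw": 1},{"tx": 0.25,"ty": -0.175,"tz": -0.31,"roll": -0.11,"claw": 1},{"tx": 0.35,"ty": -0.245,"tz": -0.31,"roll": -0.17,"claw": 1},{"tx": 0.45,"ty": -0.315,"tz": -0.31,"roll": -0.23,"claw": 1},{"tx": 0.55,"ty": -0.385,"tz": -0.31,"roll": -0.29,"claw": 1},{"tx": 0.65,"ty": -0.455,"tz": -0.31,"roll": -0.35,"claw": 1},{"tx": 0.75,"ty": -0.525,"tz": -0.31,"roll": -0.41,"claw": 1},{"tx": 0.882,"ty": -0.619,"tz": -0.31,"roll": -0.458,"claw": 1},{"tx": 0.882,"ty": -0.619,"tz": -0.31,"roll": -0.458,"claw": 1}]'

```text
time: 1.65
eef_pos: [0.5237, -0.2321, 0.3597]
ee_rot: [0.656, 0.755, 0.0, -0.0]
force: [-0.2, 0.1, -0.3]
finger_gap: 0.997
finger_force: 0.0
```

```bash
python3 - <<'E'
from go import *
st();g=w(TR,-.015);inc(g,.36,97.94);inc(g,.17,97.94);inc(g,.07,97.94)
c,T=snap("wrist");cv2.imwrite("pics/w1.png",c['img'])
from fit import *
P=cloud(c,T)
pr=[(1,.0265,(-.05,.035),(.09,.108)),(1,-.0265,(-.05,.035),(.09,.108)),(0,-.0535,(-.025,.025),(.09,.108)),(0,.060,(-.025,.025),(.139,.151))]
p,i=fit([P],pr,TR);print(np.round(p,4),np.degrees(p[2]),i)
E
```

```text
1.65 [ 0.5237 -0.2321  0.3597] yaw 98.08 zax [-2.e-04  5.e-04 -1.e+00] F [-0.21  0.13 -0.27] 0.9970197314611012 0.0
tx -0.0039 ty -0.0031 tz -0.0006 roll 0.0008
tx -0.0041 ty -0.0030 tz 0.3794 roll 0.0008
tx -0.0042 ty -0.0030 tz 0.5794 roll 0.0008
[ 0.5231 -0.2488 -1.4379] -82.38309921473683 [(254, 1, 0.0265, -0.2), (266, 1, -0.0265, 0.4), (152, 0, -0.0535, -0.0), (429, 0, 0.06, -0.2)]
```

Call:
step_arm --increments '[{"tx": -0.003,"ty": -0.003,"tz": 0.1,"roll": 0.001,"claw": 1},{"tx": -0.003,"ty": -0.003,"tz": 0.2,"roll": 0.001,"claw": 1},{"tx": -0.003,"ty": -0.003,"tz": 0.3,"roll": 0.001,"claw": 1},{"tx": -0.003,"ty": -0.003,"tz": 0.4,"roll": 0.001,"claw": 1},{"tx": -0.003,"ty": -0.003,"tz": 0.46,"roll": 0.001,"claw": 1},{"tx": -0.003,"ty": -0.003,"tz": 0.5,"roll": 0.001,"claw": 1},{"tx": -0.003,"ty": -0.003,"tz": 0.54,"roll": 0.001,"claw": 1},{"tx": -0.003,"ty": -0.003,"tz": 0.58,"roll": 0.001,"claw": 1},{"tx": -0.003,"ty": -0.003,"tz": 0.58,"roll": 0.001,"claw": 1}]'

```text
time: 2.82
eef_pos: [0.5202, -0.2358, 0.0683]
ee_rot: [0.658, 0.753, -0.0, -0.002]
force: [-0.7, 0.6, 0.1]
finger_gap: 0.999
finger_force: 0.0
```

Call:
step_arm --increments '[{"claw": 0.6},{"claw": 0.45},{"claw": 0.3},{"claw": 0.2},{"claw": 0},{"claw": -0.3},{"claw": -1},{"claw": -1},{"claw": -1},{"claw": -1}]'

```text
validation failed for argument at $.in...
```

```bash
python3 - <<'E'
from go import *
st();inc([.5217,-.2345],.07,97.8)
E
```

```text
2.825 [ 0.5202 -0.2358  0.0683] yaw 97.72 zax [-0.0027  0.0019 -1.    ] F [-0.69  0.64  0.15] 0.9989283247583606 0.0
tx 0.0021 ty 0.0032 tz -0.0035 roll -0.0005
```

Call:
step_arm --increments '[{"tx": 0.002,"ty": 0.003,"tz": -0.002,"roll": 0,"claw": 0.6},{"tx": 0.002,"ty": 0.003,"tz": -0.002,"roll": 0,"claw": 0.45},{"tx": 0.002,"ty": 0.003,"tz": -0.002,"roll": 0,"claw": 0.35},{"tx": 0.002,"ty": 0.003,"tz": -0.002,"roll": 0,"claw": 0.2},{"tx": 0.002,"ty": 0.003,"tz": -0.002,"roll": 0,"claw": -0.2},{"tx": 0.002,"ty": 0.003,"tz": -0.002,"roll": 0,"claw": -1},{"tx": 0.002,"ty": 0.003,"tz": -0.002,"roll": 0,"claw": -1},{"tx": 0.002,"ty": 0.003,"tz": -0.002,"roll": 0,"claw": -1},{"tx": 0.002,"ty": 0.003,"tz": -0.002,"roll": 0,"claw": -1}]'

```text
time: 3.95
eef_pos: [0.5225, -0.2352, 0.0709]
ee_rot: [0.658, 0.753, -0.0, -0.0]
force: [-0.0, -0.4, -0.5]
finger_gap: 0.001
finger_force: 0.0
```

```bash
python3 - <<'E'
from go import *
st()
c,T=snap("wrist");c2,T2=snap("scene")
np.save("s1.npy",cloud(c2,T2))
cv2.imwrite("pics/m1.png",np.hstack([cv2.resize(c['img'],(400,300)),cv2.resize(c2['img'][180:420,60:380],(400,300))]))
E
```

```text
3.95 [ 0.5225 -0.2352  0.0709] yaw 97.72 zax [-2.e-04  1.e-04 -1.e+00] F [-0.04 -0.38 -0.48] 0.0009924030663746564 0.0
```

View pics/m1.png

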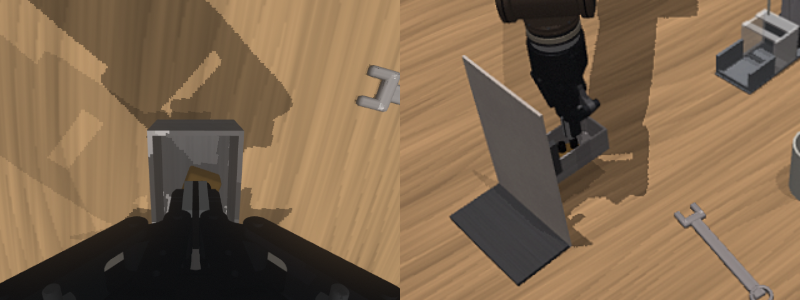

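```bash
python3 - <<'E'
from go import *
from fit import *
S=np.load("s1.npy");c,T=snap("wrist");W=cloud(c,T);c,T=snap("top");P=cloud(c,T)
pr=[(1,.0265,(-.05,.035),(.09,.108)),(1,-.0265,(-.05,.035),(.09,.108)),(0,-.0535,(-.025,.025),(.09,.108)),(0,.060,(-.025,.025),(.139,.151))]
for Q in([P],[W],[S]):
  try:
    p,i=fit(Q,pr,TR);print(np.round(p,4),np.degrees(p[2]),i)
  except Exception as e: print(e)
L=loc(W,TR)*1e3
for v,u in[(330,288),(300,310),(330,330),(290,320),(345,340),(285,325),(275,325),(300,250),(220,320),(250,245),(250,385)]: print(u,v,np.round(L[v,u]))
L=loc(S,TR)*1e3
m=(abs(L[...,0]+15)<25)&(abs(L[...,1])<60)&(L[...,2]>64)&(L[...,2]<150)
vv,uu=np.where(m);print(vv.min(),vv.max(),uu.min(),uu.max())
for v in range(vv.min(),vv.max()+1,4):
    k=np.where(m[v])[0];print(v,[tuple(np.round(L[v,u]).astype(int)) for u in k[::4]])
E
```

```text
[ 0.5246 -0.2491 -1.4383] -82.40651055914796 [(30, 1, 0.0265, 0.1), (67, 0, -0.0535, -0.3)]
[ 0.5234 -0.2486 -1.4398] -82.4956672112466 [(1616, 1, 0.0265, -0.7), (1626, 1, -0.0265, 0.7), (1744, 0, -0.0535, -0.3)]
[ 0.5231 -0.249  -1.4374] -82.35517850374494 [(197, 1, 0.0265, 0.2), (67, 1, -0.0265, 0.2), (67, 0, -0.0535, 0.1)]
288 330 [-21.  -9. 125.]
310 300 [-24.  -2. 110.]
330 330 [-25.   5. 131.]
320 290 [-25.   2. 103.]
340 345 [-28.   7. 145.]
325 285 [-17.   5.  79.]
325 275 [-18.   5.  71.]
250 300 [-16. -26.  92.]
320 220 [-41.   3.  61.]
245 250 [-39. -26.  98.]
385 250 [-40.  26.  99.]
261 314 178 220
261 [(np.int64(-4), np.int64(-33), np.int64(149))]
265 [(np.int64(-2), np.int64(-25), np.int64(147))]
269 [(np.int64(-2), np.int64(-16), np.int64(143)), (np.int64(-13), np.int64(6), np.int64(149))]
273 [(np.int64(-2), np.int64(-8), np.int64(138)), (np.int64(-2), np.int64(5), np.int64(146)), (np.int64(-5), np.int64(13), np.int64(149))]
277 [(np.int64(-3), np.int64(-6), np.int64(129)), (np.int64(-3), np.int64(8), np.int64(138)), (np.int64(-1), np.int64(24), np.int64(149))]
281 [
[... 1646 characters left out ...]
int64(25), np.int64(96)), (np.int64(-4), np.int64(23), np.int64(88)), (np.int64(-10), np.int64(27), np.int64(87)), (np.int64(-20), np.int64(24), np.int64(77)), (np.int64(-27), np.int64(26), np.int64(73)), (np.int64(-36), np.int64(26), np.int64(66))]
305 [(np.int64(9), np.int64(26), np.int64(90)), (np.int64(1), np.int64(26), np.int64(84)), (np.int64(-8), np.int64(25), np.int64(77)), (np.int64(-15), np.int64(27), np.int64(73)), (np.int64(-23), np.int64(28), np.int64(68))]
309 [(np.int64(8), np.int64(25), np.int64(79)), (np.int64(0), np.int64(25), np.int64(72)), (np.int64(-9), np.int64(24), np.int64(65))]
313 [(np.int64(8), np.int64(22), np.int64(67)), (np.int64(3), np.int64(27), np.int64(65))]
```

The left half (wrist) shows the shut fingertips at about (205,200), between the tray's side walls with the valve just ahead. The right half (scene) agrees, so the grip missed and the tray has not moved.

View pics/w1.png

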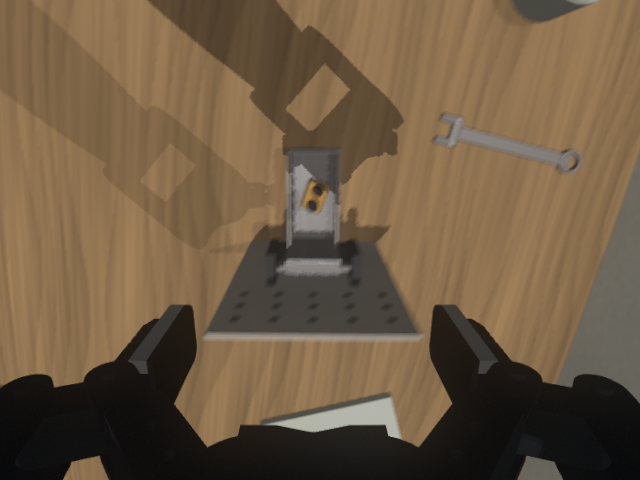

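The wrist view (taken before descent) shows the fingers wide open at (190,310) and (435,310), with the tray between columns 285 and 340. I'll back out upward, reopen, and close slowly while watching.

Call:
step_arm --increments '[{"tx": 0,"ty": 0,"tz": -0.06,"roll": 0,"claw": -1},{"tx": 0,"ty": 0,"tz": -0.14,"roll": 0,"claw": -1},{"tx": 0,"ty": 0,"tz": -0.14,"roll": 0,"claw": 1},{"tx": 0,"ty": 0,"tz": -0.14,"roll": 0,"claw": 1},{"tx": 0,"ty": 0,"tz": -0.14,"roll": 0,"claw": 1},{"tx": 0,"ty": 0,"tz": -0.14,"roll": 0,"claw": 1},{"tx": 0,"ty": 0,"tz": -0.14,"roll": 0,"claw": 1},{"tx": 0,"ty": 0,"tz": -0.14,"roll": 0,"claw": 1}]'

```text
time: 5.15
eef_pos: [0.5225, -0.2352, 0.1407]
ee_rot: [0.658, 0.753, -0.0, -0.0]
force: [0.8, -0.5, 0.1]
finger_gap: 0.995
finger_force: 0.0
```

Call:
step_arm --increments '[{"tx": 0,"ty": 0,"tz": 0.04,"roll": 0,"claw": 1},{"tx": 0,"ty": 0,"tz": 0.08,"roll": 0,"claw": 1},{"tx": 0,"ty": 0,"tz": 0.11,"roll": 0,"claw": 1},{"tx": 0,"ty": 0,"tz": 0.14,"roll": 0,"claw": 1},{"tx": 0,"ty": 0,"tz": 0.14,"roll": 0,"claw": 0.8},{"tx": 0,"ty": 0,"tz": 0.14,"roll": 0,"claw": 0.6},{"tx": 0,"ty": 0,"tz": 0.14,"roll": 0,"claw": 0.5},{"tx": 0,"ty": 0,"tz": 0.14,"roll": 0,"claw": 0.5}]'

```text
time: 6.15
eef_pos: [0.523, -0.2355, 0.0718]
ee_rot: [0.658, 0.753, 0.0, 0.001]
force: [0.6, -0.1, 1.0]
finger_gap: 0.751
finger_force: 0.0
```

```bash
python3 - <<'E'
from go import *
st()
c,T=snap("wrist");c2,T2=snap("scene")
cv2.imwrite("pics/m2.png",np.hstack([cv2.resize(c['img'],(400,300)),cv2.resize(c2['img'][200:350,140:300],(400,375))[:300]]))
E
```

```text
6.15 [ 0.523  -0.2355  0.0718] yaw 97.72 zax [ 1.2e-03 -8.0e-04 -1.0e+00] F [ 0.63 -0.12  1.  ] 0.7509942521393651 0.0
```

View pics/m2.png

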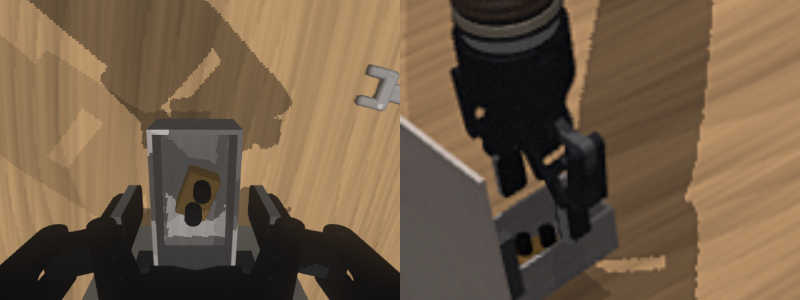

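Now the fingers straddle the tray: pads at (130,215) and (262,215), walls at 148 and 243, and the valve undisturbed at (198,195). I'll go slightly lower and close in small steps.

Call:
step_arm --increments '[{"tx": 0,"ty": 0,"tz": 0.01,"roll": 0,"claw": 0.45},{"tx": 0,"ty": 0,"tz": 0.012,"roll": 0,"claw": 0.4},{"tx": 0,"ty": 0,"tz": 0.012,"roll": 0,"claw": 0.35},{"tx": 0,"ty": 0,"tz": 0.012,"roll": 0,"claw": 0.3},{"tx": 0,"ty": 0,"tz": 0.012,"roll": 0,"claw": 0.25},{"tx": 0,"ty": 0,"tz": 0.012,"roll": 0,"claw": 0.2}]'

```text
time: 7.0
eef_pos: [0.5224, -0.2351, 0.0655]
ee_rot: [0.658, 0.753, -0.0, -0.0]
force: [-2.1, 2.1, 3.1]
finger_gap: 0.623
finger_force: 62.1
```

Call:
step_arm --increments '[{"tx": 0,"ty": 0,"tz": 0,"roll": 0,"claw": 0.2},{"tx": 0,"ty": 0,"tz": -0.01,"roll": 0,"claw": 0.2},{"tx": 0,"ty": 0,"tz": -0.02,"roll": 0,"claw": 0.2},{"tx": 0,"ty": 0,"tz": -0.04,"roll": 0,"claw": 0.2},{"tx": 0,"ty": 0,"tz": -0.06,"roll": 0,"claw": 0.2},{"tx": 0,"ty": 0,"tz": -0.08,"roll": 0,"claw": 0.2},{"tx": 0,"ty": 0,"tz": -0.09,"roll": 0,"claw": 0.2},{"tx": 0,"ty": 0,"tz": -0.09,"roll": 0,"claw": 0.2}]'

```text
time: 8.0
eef_pos: [0.5229, -0.2354, 0.1107]
ee_rot: [0.658, 0.753, 0.0, 0.001]
force: [-0.4, 0.2, -2.5]
finger_gap: 0.623
finger_force: 63.4
```

```bash
python3 - <<'E'
from go import *
from fit import *
st()
c,T=snap("wrist");W=cloud(c,T);dz=.044
pr=[(1,.0265,(-.05,.035),(.09+dz,.108+dz)),(1,-.0265,(-.05,.035),(.09+dz,.108+dz)),(0,-.0535,(-.025,.025),(.09+dz,.108+dz))]
p,i=fit([W],pr,TR);print(np.round(p,4),np.degrees(p[2]),i)
L=loc(W,p)*1e3
m=(abs(abs(L[...,1])-26.5)<2)&(L[...,0]>-50)&(L[...,0]<-10)&(L[...,2]>120)
q=L[m];print(np.polyfit(q[:,0],q[:,2],1),len(q)) 
m=(abs(L[...,0]+53.5)<1)&(abs(L[...,1])<25)&(L[...,2]>120);print('front z',np.median(L[m][:,2]))
inc([.52,-.06],.115,97.8)
E
```

```text
8.0 [ 0.5229 -0.2354  0.1107] yaw 97.72 zax [ 1.1e-03 -7.0e-04 -1.0e+00] F [-0.44  0.23 -2.49] 0.6227423975639167 63.402814865112305
[ 0.5239 -0.2488 -1.4373] -82.35083268272597 [(2609, 1, 0.0265, -0.7), (2591, 1, -0.0265, 0.7), (2176, 0, -0.0535, -0.5)]
[2.73297272e-02 1.70855549e+02] 9292
front z 140.22888673808137
tx 0.3479 ty 0.0420 tz -0.0098 roll -0.0005
```

```bash
python3 - <<'E'
from go import *
from fit import *
c,T=snap("wrist");W=cloud(c,T);p=[.5239,-.2488,-1.4373]
L=loc(W,p)*1e3
for s in(1,-1):
  print([ (x,round(np.percentile(L[(abs(s*L[...,1]-26.5)<1.2)&(abs(L[...,0]-x)<2)&(L[...,2]>110)&(L[...,2]<160)][:,2],70),1)) for x in(-50,-45,-40,-35,-30,-25)])
c,T=snap("scene");S=cloud(c,T);L=loc(S,p)*1e3
m=(L[...,0]>-57)&(L[...,0]<40)&(abs(L[...,1]-26.5)<2.5)&(L[...,2]>90);q=L[m]
for x in range(-50,40,10):
    k=q[abs(q[:,0]-x)<5]; 
    if len(k)>3: print(x,np.round([k[:,2].min(),np.percentile(k[:,2],90)],1),len(k))
E
```

```text
[(-50, np.float64(144.2)), (-45, np.float64(144.3)), (-40, np.float64(144.3)), (-35, np.float64(144.2)), (-30, np.float64(144.4)), (-25, np.float64(153.9))]
[(-50, np.float64(144.2)), (-45, np.float64(144.1)), (-40, np.float64(144.0)), (-35, np.float64(144.0)), (-30, np.float64(143.7)), (-25, np.float64(148.9))]
-50 [103.4 431.9] 86
-40 [104.4 414.6] 124
-30 [103.4 420.5] 145
-20 [101.6 417.7] 120
-10 [103.4 413.1] 152
0 [102.1 402.3] 349
10 [102.7 390.1] 350
20 [103.8 143.5] 85
30 [102.9 143.6] 49
```

Call:
step_arm --increments '[{"tx": 0.02,"ty": 0,"tz": 0,"roll": 0,"claw": 0.2},{"tx": 0.06,"ty": 0.005,"tz": 0,"roll": 0,"claw": 0.2},{"tx": 0.11,"ty": 0.01,"tz": 0,"roll": 0,"claw": 0.2},{"tx": 0.16,"ty": 0.02,"tz": 0,"roll": 0,"claw": 0.2},{"tx": 0.21,"ty": 0.03,"tz": 0.0,"roll": 0,"claw": 0.2},{"tx": 0.26,"ty": 0.035,"tz": 0.02,"roll": 0,"claw": 0.2},{"tx": 0.3,"ty": 0.04,"tz": 0.05,"roll": 0,"claw": 0.2},{"tx": 0.33,"ty": 0.04,"tz": 0.08,"roll": 0,"claw": 0.2},{"tx": 0.34,"ty": 0.04,"tz": 0.12,"roll": 0,"claw": 0.2},{"tx": 0.34,"ty": 0.04,"tz": 0.16,"roll": 0,"claw": 0.2},{"tx": 0.34,"ty": 0.04,"tz": 0.186,"roll": 0,"claw": 0.2},{"tx": 0.34,"ty": 0.04,"tz": 0.19,"roll": 0,"claw": 0.2}]'

```text
time: 9.65
eef_pos: [0.5185, -0.0637, 0.0136]
ee_rot: [0.658, 0.753, -0.001, -0.001]
force: [0.5, 0.0, -2.2]
finger_gap: 0.62
finger_force: 63.6
```

Call:
step_arm --increments '[{"tx": 0,"ty": 0,"tz": 0,"roll": 0,"claw": 0.2},{"tx": 0,"ty": 0,"tz": 0.004,"roll": 0,"claw": 0.2},{"tx": 0,"ty": 0,"tz": 0.008,"roll": 0,"claw": 0.2},{"tx": 0,"ty": 0,"tz": 0.01,"roll": 0,"claw": 0.2},{"tx": 0,"ty": 0,"tz": 0.012,"roll": 0,"claw": 0.2}]'

```text
time: 10.28
eef_pos: [0.5196, -0.0641, 0.0091]
ee_rot: [0.658, 0.753, 0.0, 0.0]
force: [0.1, 0.4, -3.0]
finger_gap: 0.619
finger_force: 63.7
```

Call:
step_arm --increments '[{"tx": 0,"ty": 0,"tz": 0.002,"roll": 0,"claw": 0.2},{"tx": 0,"ty": 0,"tz": 0.004,"roll": 0,"claw": 0.2},{"tx": 0,"ty": 0,"tz": 0.004,"roll": 0,"claw": 0.2}]'

```text
time: 10.65
eef_pos: [0.5195, -0.064, 0.0069]
ee_rot: [0.658, 0.753, -0.0, -0.0]
force: [-0.5, -0.6, -3.3]
finger_gap: 0.623
finger_force: 63.7
```

Call:
step_arm --increments '[{"tx": 0,"ty": 0,"tz": 0.001,"roll": 0,"claw": 0.2},{"tx": 0,"ty": 0,"tz": 0.002,"roll": 0,"claw": 0.2},{"tx": 0,"ty": 0,"tz": 0.002,"roll": 0,"claw": 0.2}]'

```text
time: 11.02
eef_pos: [0.5197, -0.0641, 0.0066]
ee_rot: [0.658, 0.753, -0.0, -0.0]
force: [-2.8, 1.4, 3.0]
finger_gap: 0.625
finger_force: 64.4
```

Call:
step_arm --increments '[{"tx": 0,"ty": 0,"tz": 0,"roll": 0,"claw": 0.3},{"tx": 0,"ty": 0,"tz": 0,"roll": 0,"claw": 0.4},{"tx": 0,"ty": 0,"tz": 0,"roll": 0,"claw": 0.6},{"tx": 0,"ty": 0,"tz": 0,"roll": 0,"claw": 1},{"tx": 0,"ty": 0,"tz": 0,"roll": 0,"claw": 1},{"tx": 0,"ty": 0,"tz": -0.04,"roll": 0,"claw": 1},{"tx": 0,"ty": 0,"tz": -0.12,"roll": 0,"claw": 1},{"tx": 0,"ty": 0,"tz": -0.22,"roll": 0,"claw": 1},{"tx": 0,"ty": 0,"tz": -0.34,"roll": 0,"claw": 1},{"tx": 0,"ty": 0,"tz": -0.44,"roll": 0,"claw": 1},{"tx": 0,"ty": 0,"tz": -0.44,"roll": 0,"claw": 1}]'

```text
time: 12.4
eef_pos: [0.5225, -0.065, 0.2321]
ee_rot: [0.658, 0.753, 0.002, 0.005]
force: [0.5, -0.5, -0.6]
finger_gap: 1.0
finger_force: 0.0
```

```bash
cat > trayfit.py <<'E'
from go import *
from fit import *
def tf(Q,z0,p0):
    pr=[(1,.0265,(-.05,.035),(z0+.033,z0+.048)),(1,-.0265,(-.05,.035),(z0+.033,z0+.048)),(0,-.0535,(-.025,.025),(z0+.033,z0+.048)),(0,.060,(-.025,.025),(z0+.079,z0+.091))]
    p,i=fit([Q],pr,p0);print(np.round(p,4),np.degrees(p[2]),i)
    L=loc(Q,p);m=(abs(L[...,0]-.06)<.007)&(abs(L[...,1])<.025)&(L[...,2]>z0+.07)&(L[...,2]<z0+.1)
    print('lip z',np.median(L[m][:,2]),m.sum());m=(abs(abs(L[...,1])-.0265)<.001)&(abs(L[...,0])<.035)&(abs(L[...,2]-z0-.04)<.008)
    q=L[m];print('walls',np.polyfit(q[:,0],q[:,2],1));return p
E
python3 - <<'E'
from trayfit import *
st()
p0=[.5217,-.0775,-1.437]
c,T=snap("wrist");p=tf(cloud(c,T),0,p0);cv2.imwrite("pics/w2.png",c['img'])
c,T=snap("top");q=tf(cloud(c,T),0,p0)
yaw=np.degrees(p[2])+90
inc(w(p,.060),.225,yaw);inc(w(p,.060),.0725,yaw)
print(w(p,.06),yaw)
E
```

```text
12.4 [ 0.5225 -0.065   0.2321] yaw 97.72 zax [ 0.0109 -0.0036 -0.9999] F [ 0.46 -0.5  -0.56] 1.0004318577737648 0.0
[ 0.5206 -0.0776 -1.4379] -82.385529306701 [(347, 1, 0.0265, -0.2), (358, 1, -0.0265, 0.3), (224, 0, -0.0535, -0.0), (591, 0, 0.06, -0.1)]
lip z 0.08546081770391017 870
walls [-0.000731    0.04052582]Traceback (most recent call last):
  File "<stdin>", line 5, in <module>
  File "trayfit.py", line 5, in tf
    p,i=fit([Q],pr,p0);print(np.round(p,4),np.degrees(p[2]),i)
        ~~~^^^^^^^^^^^
  File "fit.py", line 17, in fit
    p=least_squares(f,p,loss='soft_l1',f_scale=.0005).x
      ~~~~~~~~~~~~~^^^^^^^^^^^^^^^^^^^^^^^^^^^^^^^^^^
    return func(*args, **kwargs)
    vector_fun = VectorFunction(
        fun_wrapped,
    ...<6 lines>...
        workers=workers
    )
    self._update_fun()
    ~~~~~~~~~~~~~~~~^^
    self.f = self.fun_wrapped(xp_copy(self.x))
             ~~~~~~~~~~~~~~~~^^^^^^^^^^^^^^^^^
    return np.atleast_1d(self.fun(x))
                         ~~~~~~~~^^^
    return self.f(x, *self.args, **self.kwargs)
           ~~~~~~^^^^^^^^^^^^^^^^^^^^^^^^^^^^^^
  File "fit.py", line 16, in <lambda>
    f=lambda q:np.concatenate([(loc(Q,q)[:,a]-v)/np.sqrt(len(Q)) for Q,a,v in sel])
               ~~~~~~~~~~~~~~^^^^^^^^^^^^^^^^^^^^^^^^^^^^^^^^^^^^^^^^^^^^^^^^^^^^^^
ValueError: need at least one array to concatenate
```

```bash
python3 - <<'E'
from trayfit import *
st()
p0=[.5206,-.0776,-1.438]
c,T=snap("wrist");p=tf(cloud(c,T),0,p0);st()
yaw=np.degrees(p[2])+90
inc(w(p,.060),.225,yaw);inc(w(p,.060),.071,yaw)
print(w(p,.06),yaw)
E
```

```text
12.5 [ 0.5196 -0.0641  0.2263] yaw 97.72 zax [ 9.e-04 -3.e-04 -1.e+00] F [-0.26  0.7   0.28] 1.0043731150273623 0.0
[ 0.5206 -0.078  -1.4365] -82.30685118710592 [(356, 1, 0.0265, -0.2), (352, 1, -0.0265, 0.2), (288, 0, -0.0535, -0.1), (620, 0, 0.06, -0.0)]
lip z 0.08545842077030974 897
walls [-0.0029409   0.04051818]
12.55 [ 0.5188 -0.0638  0.2248] yaw 97.72 zax [-1.9e-03  6.0e-04 -1.0e+00] F [ 0.14  0.16 -0.55] 1.0005528753986872 0.0
tx -0.1485 ty -0.0003 tz -0.0006 roll 0.5001
tx -0.1488 ty 0.0003 tz 0.3074 roll 0.5001
[ 0.52866019 -0.13743717] 7.69314881289408
```

Call:
step_arm --increments '[{"tx": -0.05,"ty": 0.001,"tz": 0,"roll": 0.05,"claw": 1},{"tx": -0.1,"ty": 0.001,"tz": 0,"roll": 0.11,"claw": 1},{"tx": -0.148,"ty": 0.001,"tz": 0,"roll": 0.17,"claw": 1},{"tx": -0.148,"ty": 0.001,"tz": 0,"roll": 0.23,"claw": 1},{"tx": -0.148,"ty": 0.001,"tz": 0,"roll": 0.29,"claw": 1},{"tx": -0.148,"ty": 0.001,"tz": 0,"roll": 0.35,"claw": 1},{"tx": -0.148,"ty": 0.001,"tz": 0,"roll": 0.41,"claw": 1},{"tx": -0.148,"ty": 0.001,"tz": 0,"roll": 0.46,"claw": 1},{"tx": -0.148,"ty": 0.001,"tz": 0.05,"roll": 0.5,"claw": 1},{"tx": -0.148,"ty": 0.001,"tz": 0.1,"roll": 0.5,"claw": 1},{"tx": -0.148,"ty": 0.001,"tz": 0.15,"roll": 0.5,"claw": 1},{"tx": -0.148,"ty": 0.001,"tz": 0.15,"roll": 0.5,"claw": 1}]'

```text
time: 14.05
eef_pos: [0.527, -0.136, 0.1462]
ee_rot: [0.998, 0.067, -0.004, -0.002]
force: [-0.3, 1.2, 0.5]
finger_gap: 1.002
finger_force: 0.0
```

```bash
python3 - <<'E'
from trayfit import *
st()
c,T=snap("wrist");W=cloud(c,T);st()
p=[.5206,-.078,-1.4365];L=loc(W,p)
m=(abs(L[...,0]-.06)<.02)&(abs(L[...,1])<.03)&(L[...,2]>.078)&(L[...,2]<.095);q=L[m];print(np.percentile(q,[1,50,99],axis=0).round(4),len(q))
inc(w(p,.060),.071,7.69)
E
```

```text
14.05 [ 0.527  -0.136   0.1462] yaw 7.72 zax [-0.0087  0.0041 -1.    ] F [-0.34  1.24  0.45] 1.0021570622442382 0.0
14.1 [ 0.5284 -0.1366  0.1485] yaw 7.72 zax [-0.005   0.0023 -1.    ] F [ 0.54 -0.05  0.86] 1.0004200756423811 0.0
[[ 0.0511 -0.0271  0.0819]
 [ 0.06    0.0024  0.0855]
 [ 0.0688  0.0282  0.087 ]] 2762
tx 0.0010 ty 0.0022 tz 0.1549 roll 0.0001
```

Call:
step_arm --increments '[{"tx": 0,"ty": 0.001,"tz": 0.05,"roll": 0,"claw": 1},{"tx": 0,"ty": 0.001,"tz": 0.09,"roll": 0,"claw": 0.6},{"tx": 0,"ty": 0.001,"tz": 0.13,"roll": 0,"claw": 0.2},{"tx": 0,"ty": 0.001,"tz": 0.153,"roll": 0,"claw": -0.1},{"tx": 0,"ty": 0.001,"tz": 0.153,"roll": 0,"claw": -0.3},{"tx": 0,"ty": 0.001,"tz": 0.153,"roll": 0,"claw": -0.4},{"tx": 0,"ty": 0.001,"tz": 0.153,"roll": 0,"claw": -0.4}]'

```text
time: 14.98
eef_pos: [0.5308, -0.1382, 0.0756]
ee_rot: [0.998, 0.067, 0.001, 0.0]
force: [0.0, -0.8, 0.2]
finger_gap: 0.3
finger_force: 0.0
```

```bash
python3 - <<'E'
from trayfit import *
st();inc(w([.5206,-.078,-1.4365],.060),.071,7.69)
E
```

```text
14.975 [ 0.5308 -0.1382  0.0756] yaw 7.72 zax [ 1.8e-03 -8.0e-04 -1.0e+00] F [ 0.   -0.83  0.23] 0.29982755592882937 0.0
tx -0.0041 ty -0.0020 tz 0.0093 roll 0.0002
```

Call:
step_arm --increments '[{"tx": -0.003,"ty": -0.001,"tz": 0.005,"roll": 0,"claw": -0.4},{"tx": -0.003,"ty": -0.001,"tz": 0.009,"roll": 0,"claw": -0.4},{"tx": -0.003,"ty": -0.001,"tz": 0.009,"roll": 0,"claw": -0.5},{"tx": -0.003,"ty": -0.001,"tz": 0.009,"roll": 0,"claw": -0.55},{"tx": -0.003,"ty": -0.001,"tz": 0.009,"roll": 0,"claw": -0.6},{"tx": -0.003,"ty": -0.001,"tz": 0.009,"roll": 0,"claw": -0.65},{"tx": -0.003,"ty": -0.001,"tz": 0.009,"roll": 0,"claw": -0.7},{"tx": -0.003,"ty": -0.001,"tz": 0.009,"roll": 0,"claw": -0.7}]'

```text
time: 15.98
eef_pos: [0.5285, -0.1375, 0.07]
ee_rot: [0.998, 0.067, -0.0, -0.0]
force: [0.2, -0.3, 0.4]
finger_gap: 0.15
finger_force: 0.0
```

```bash
python3 - <<'E'
from trayfit import *
st()
c,T=snap("wrist");c2,T2=snap("scene");W=cloud(c,T)
p=[.5206,-.078,-1.4365];L=loc(W,p)
m=(abs(L[...,0]-.06)<.02)&(abs(L[...,1])<.03)&(L[...,2]>.078)&(L[...,2]<.095);q=L[m];print(np.percentile(q,[1,50,99],axis=0).round(4),len(q))
cv2.imwrite("pics/m3.png",np.hstack([cv2.resize(c['img'],(400,300)),cv2.resize(c2['img'][150:300,180:340],(400,375))[:300]]))
E
```

```text
15.975 [ 0.5285 -0.1375  0.07  ] yaw 7.72 zax [-0.  0. -1.] F [ 0.24 -0.29  0.42] 0.15023013571332675 0.0
[[ 0.0514 -0.0271  0.0818]
 [ 0.0602  0.0063  0.0855]
 [ 0.0687  0.0283  0.0868]] 4822
```

View pics/m3.png

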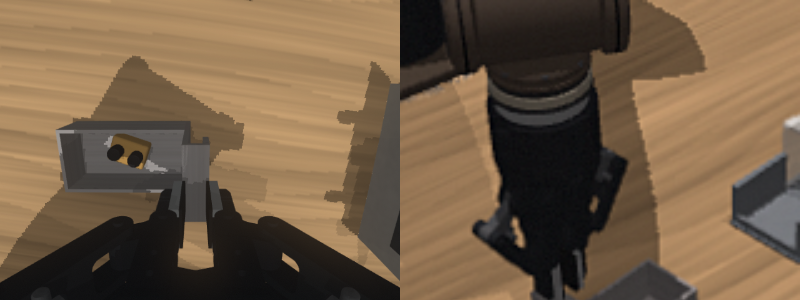

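The lip top spans about columns 182–209 in the wrist view, with the pads just outside it at 178 and 212, so it is straddled but not yet touched. I'll keep closing.

Call:
step_arm --increments '[{"tx": 0,"ty": 0,"tz": 0,"roll": 0,"claw": -0.75},{"tx": 0,"ty": 0,"tz": 0,"roll": 0,"claw": -0.8},{"tx": 0,"ty": 0,"tz": 0,"roll": 0,"claw": -0.85},{"tx": 0,"ty": 0,"tz": 0,"roll": 0,"claw": -0.85}]'

```text
time: 16.58
eef_pos: [0.5285, -0.1375, 0.0701]
ee_rot: [0.998, 0.067, 0.0, 0.0]
force: [-0.6, -0.6, 1.2]
finger_gap: 0.073
finger_force: 0.0
```

```bash
python3 - <<'E'
from trayfit import *
c2,T2=snap("scene");S=cloud(c2,T2);c,T=snap("wrist");W=cloud(c,T);c3,T3=snap("top")
p=[.5206,-.078,-1.4365]
for n,Q in(('scene',S),('wrist',W)):
  L=loc(Q,p)*1e3
  m=(abs(L[...,0]-60)<40)&(abs(L[...,1])<30)&(L[...,2]>20)&(L[...,2]<140)
  vv,uu=np.where(m);print(n,vv.min(),vv.max(),uu.min(),uu.max())
  st_=3 if n=='scene' else 12
  for v in range(vv.min(),vv.max()+1,st_):
    k=np.where(m[v])[0];print(v,' '.join(f"{u}:{L[v,u,0]:.0f},{L[v,u,1]:.0f},{L[v,u,2]:.0f}" for u in k[::st_]))
cv2.imwrite("pics/m4.png",cv2.resize(c['img'][180:400,180:440],(780,600)))
E
```

```text
scene 244 299 232 272
244 255:34,4,138
247 244:55,-3,140
250 245:54,-2,133 248:53,5,136 251:50,11,138
253 245:56,-1,127 248:56,8,133 251:47,6,125
256 237:79,5,138 240:76,9,139 243:71,12,138 246:56,2,122 249:55,9,125 252:44,4,115
259 235:76,-6,123 238:75,2,127 241:71,5,126 245:65,8,124 248:57,7,118 251:51,9,116
262 235:77,-6,116 238:77,3,122 241:72,6,120 244:69,10,121 247:57,4,108 250:55,10,112
265 235:77,-7,108 238:77,2,114 241:73,5,113 244:69,9,112 247:57,3,101 250:54,8,102
268 232:70,-27,84 235:67,-22,85 238:76,-0,104 241:72,4,104 244:69,8,104 247:52,-4,86
271 233:68,-27,75 236:68,-18,80 239:68,-9,86 242:64,-5,85 245:60,-1,85 248:55,2,84 251:52,7,85
274 234:67,-27,66 237:68,-16,74 240:68,-7,80 243:67,0,83 246:64,6,84 249:61,11,86 252:54,11,81 255:53,19,86
277 237:67,-18,64 240:68,-7,72 243:70,4,80 246:69,11,84 249:65,15,83 252:61,19,83 255:59,25,85 258:54,27,83
280 240:54,-27,41 243:70,2,71 246:67,8,73 249:68,18,80 252:69,27,86 255:62,28,82 258:53,26,75
283 240:55,-28,33 243:55,-18,40 246:68,8,65 249:67,16,70 252:68,26,78 255:53,16,60 258:52,24,64
286 240:54,-29,24 243:53,-22,27 24
[... 967 characters left out ...]
266:34,-25,31 278:41,-25,31 290:52,10,106 302:56,10,107 314:61,0,85 326:65,10,107 338:69,10,106
308 239:20,-27,41 252:27,-28,40 264:34,-27,42 276:47,6,107 288:52,10,116 300:56,10,116 312:60,-5,86 324:64,10,116 336:68,10,117 348:73,6,107
320 263:43,6,117 275:47,6,116 287:52,11,125 299:56,10,124 311:59,-11,85 323:63,10,124 335:67,10,124 347:72,6,117 359:76,6,117
332 260:43,7,126 273:47,6,126 285:52,10,132 297:55,11,133 309:58,-17,84 321:63,-6,104 333:66,10,132 345:70,10,132 357:74,6,125
344 252:43,11,140 303:57,-2,119 315:61,-22,86 327:64,8,135
356 235:38,6,139 295:55,6,139 325:64,3,134 385:81,6,138
368 296:55,2,138 326:64,-1,133
380 296:55,-2,139 328:65,-5,135
392 296:55,-5,140 328:65,-10,134
```

View pics/m4.png

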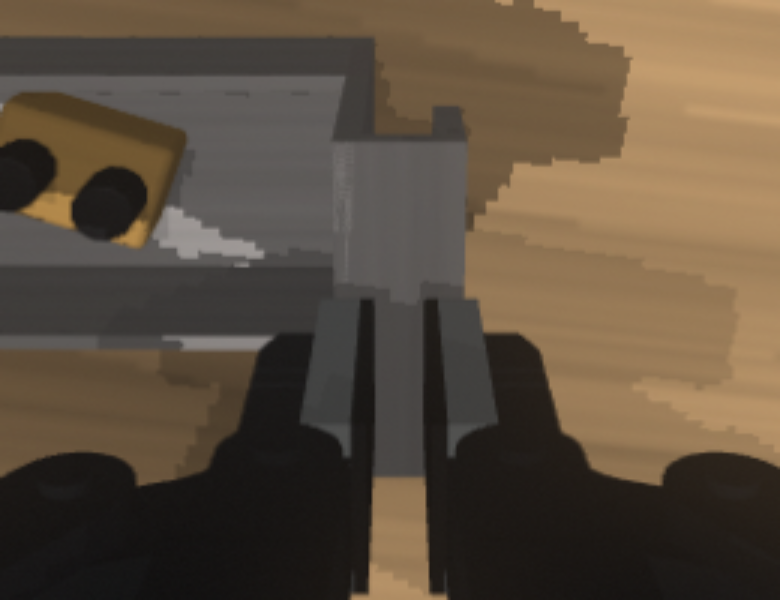

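The crop shows the pads' lower ends at row ~300 resting above the lip, which runs under them at columns 335–465. Depth puts the tips at about z = 0.101 while the TCP reads 0.070. The fingertips are really about 30 mm behind the reported TCP, so I open slightly and go 28 mm lower.

Call:
step_arm --increments '[{"tx": 0,"ty": 0,"tz": 0,"roll": 0,"claw": -0.4},{"tx": 0,"ty": 0,"tz": 0,"roll": 0,"claw": -0.2},{"tx": 0,"ty": 0,"tz": 0,"roll": 0,"claw": -0.2},{"tx": 0,"ty": 0,"tz": 0.015,"roll": 0,"claw": -0.2},{"tx": 0,"ty": 0,"tz": 0.03,"roll": 0,"claw": -0.2},{"tx": 0,"ty": 0,"tz": 0.045,"roll": 0,"claw": -0.2},{"tx": 0,"ty": 0,"tz": 0.057,"roll": 0,"claw": -0.2},{"tx": 0,"ty": 0,"tz": 0.057,"roll": 0,"claw": -0.2}]'

```text
time: 17.73
eef_pos: [0.528, -0.1373, 0.0407]
ee_rot: [0.998, 0.067, -0.001, -0.0]
force: [0.3, 0.7, 0.3]
finger_gap: 0.401
finger_force: 0.0
```

Call:
step_arm --increments '[{"tx": 0,"ty": 0,"tz": 0,"roll": 0,"claw": -0.4},{"tx": 0,"ty": 0,"tz": 0,"roll": 0,"claw": -0.5},{"tx": 0,"ty": 0,"tz": 0,"roll": 0,"claw": -0.55},{"tx": 0,"ty": 0,"tz": 0,"roll": 0,"claw": -0.6},{"tx": 0,"ty": 0,"tz": 0,"roll": 0,"claw": -0.65},{"tx": 0,"ty": 0,"tz": 0,"roll": 0,"claw": -0.7},{"tx": 0,"ty": 0,"tz": 0,"roll": 0,"claw": -0.8},{"tx": 0,"ty": 0,"tz": 0,"roll": 0,"claw": -0.8}]'

```text
time: 18.73
eef_pos: [0.5288, -0.1377, 0.042]
ee_rot: [0.998, 0.067, 0.0, 0.0]
force: [-0.8, 0.6, 4.7]
finger_gap: 0.194
finger_force: 59.9
```

```bash
python3 - <<'E'
from trayfit import *
st()
c,T=snap("wrist");W=cloud(c,T);np.save("w4.npy",W)
p=[.5206,-.078,-1.4365];L=loc(W,p)*1e3
for v in range(230,340,6):
    print(v,' '.join(f"{u}:{L[v,u,0]:.0f},{L[v,u,1]:.0f},{L[v,u,2]:.0f}" for u in range(270,370,10)))
E
```

```text
18.725 [ 0.5288 -0.1377  0.042 ] yaw 7.72 zax [ 6.e-04 -3.e-04 -1.e+00] F [-0.77  0.63  4.73] 0.19396322943728875 59.928427934646606
230 270:37,14,3 280:43,14,3 290:48,14,4 300:55,28,54 310:59,13,-0 320:64,14,1 330:70,13,0 340:75,13,-1 350:81,13,-0 360:86,13,1
236 270:37,11,3 280:43,10,2 290:52,28,63 300:55,26,56 310:59,10,0 320:64,10,0 330:70,10,0 340:75,10,-0 350:81,10,0 360:86,10,1
242 270:37,7,2 280:43,8,4 290:52,28,70 300:55,24,57 310:59,6,-0 320:64,6,-0 330:67,28,70 340:75,6,0 350:81,6,-1 360:86,7,1
248 270:37,4,4 280:43,4,5 290:52,28,77 300:55,22,58 310:59,3,1 320:64,3,1 330:66,28,78 340:75,3,1 350:81,3,1 360:86,3,1
254 270:37,0,2 280:43,1,4 290:53,28,84 300:56,28,84 310:59,29,85 320:63,28,84 330:66,28,85 340:75,-1,0 350:81,-0,1 360:87,-1,0
260 270:37,-3,2 280:42,-3,3 290:53,27,86 300:56,26,85 310:59,27,86 320:63,27,86 330:66,26,85 340:75,-4,1 350:81,-4,0 360:87,-4,1
266 270:37,-7,3 280:42,-7,3 290:53,25,86 300:56,24,85 310:59,25,86 320:63,24,85 330:66,25,86 340:76,-7,1 350:81,-8,0 360:87,-8,-0
272 270:37,-10,4 280:42,-10,4 290:53,22,86 300:56,22,85 310:59,23,87 320:63,22,85 3
[... 817 characters left out ...]
0:69,10,88 350:73,11,88 360:77,6,80
314 270:46,10,92 280:50,10,92 290:52,6,84 300:56,7,85 310:59,6,85 320:63,7,85 330:66,7,86 340:69,10,92 350:72,10,92 360:77,7,85
320 270:47,10,95 280:50,10,97 290:52,5,86 300:56,4,85 310:59,4,85 320:63,4,85 330:66,4,85 340:69,10,96 350:72,10,95 360:76,6,89
326 270:47,11,101 280:50,10,100 290:52,3,86 300:56,2,85 310:59,2,86 320:63,2,86 330:66,2,85 340:69,10,100 350:72,11,101 360:75,11,101
332 270:48,11,105 280:51,11,105 290:52,-0,86 300:56,0,86 310:59,-0,86 320:63,-0,85 330:66,-0,85 340:69,10,103 350:72,10,104 360:74,11,104
338 270:48,12,110 280:51,10,107 290:52,-2,86 300:56,-3,86 310:59,-3,84 320:63,-3,86 330:66,-3,85 340:69,8,104 350:71,9,106 360:74,12,109
```

Call:
step_arm --increments '[{"tx": 0,"ty": 0,"tz": -0.006,"roll": 0,"claw": -0.8},{"tx": 0,"ty": 0,"tz": -0.014,"roll": 0,"claw": -0.8},{"tx": 0,"ty": 0,"tz": -0.026,"roll": 0,"claw": -0.8},{"tx": 0,"ty": 0,"tz": -0.04,"roll": 0,"claw": -0.8},{"tx": 0,"ty": 0,"tz": -0.05,"roll": 0,"claw": -0.8},{"tx": 0,"ty": 0,"tz": -0.05,"roll": 0,"claw": -0.8}]'

```text
time: 19.52
eef_pos: [0.529, -0.1378, 0.0673]
ee_rot: [0.998, 0.067, 0.001, 0.0]
force: [0.5, -0.3, -2.7]
finger_gap: 0.194
finger_force: 58.9
```

```bash
python3 - <<'E'
from trayfit import *
st()
c,T=snap("wrist");p=tf(cloud(c,T),.025,[.5206,-.078,-1.4365])
L=loc(cloud(c,T),p)
pb=[(1,.0365,(.003,.06),(.037,.050)),(1,-.0365,(.003,.06),(.037,.050)),(0,.065,(-.03,.03),(.008,.016))]
b,i=fit([cloud(c,T)],pb,BAY,tol=.01);print('bay',np.round(b,4),np.degrees(b[2]),i)
E
```

```text
19.525 [ 0.529  -0.1378  0.0673] yaw 7.72 zax [ 1.4e-03 -7.0e-04 -1.0e+00] F [ 0.54 -0.33 -2.68] 0.19402345687655687 58.884895741939545
[ 0.522  -0.0791 -1.4389] -82.44137929712821 [(1982, 1, 0.0265, 0.2), (2080, 1, -0.0265, 0.6), (1526, 0, -0.0535, 0.3), (3470, 0, 0.06, -0.1)]
lip z 0.11072880127442924 5063
walls [0.0116539 0.0631522]Traceback (most recent call last):
  File "<stdin>", line 6, in <module>
  File "fit.py", line 17, in fit
    p=least_squares(f,p,loss='soft_l1',f_scale=.0005).x
      ~~~~~~~~~~~~~^^^^^^^^^^^^^^^^^^^^^^^^^^^^^^^^^^
    return func(*args, **kwargs)
    vector_fun = VectorFunction(
        fun_wrapped,
    ...<6 lines>...
        workers=workers
    )
    self._update_fun()
    ~~~~~~~~~~~~~~~~^^
    self.f = self.fun_wrapped(xp_copy(self.x))
             ~~~~~~~~~~~~~~~~^^^^^^^^^^^^^^^^^
    return np.atleast_1d(self.fun(x))
                         ~~~~~~~~^^^
    return self.f(x, *self.args, **self.kwargs)
           ~~~~~~^^^^^^^^^^^^^^^^^^^^^^^^^^^^^^
  File "fit.py", line 16, in <lambda>
    f=lambda q:np.concatenate([(loc(Q,q)[:,a]-v)/np.sqrt(len(Q)) for Q,a,v in sel])
               ~~~~~~~~~~~~~~^^^^^^^^^^^^^^^^^^^^^^^^^^^^^^^^^^^^^^^^^^^^^^^^^^^^^^
ValueError: need at least one array to concatenate
```

```bash
python3 - <<'E'
from trayfit import *
st()
c,T=snap("wrist");L=loc(cloud(c,T),[.522,-.0791,-1.4389])
for s in(1,-1):
  for x in range(-50,41,15):
    m=(abs(s*L[...,1]-.0265)<.0015)&(abs(L[...,0]-x/1e3)<.004)&(L[...,2]>.035)&(L[...,2]<.08);q=L[m][:,2]
    print(s,x,m.sum(),np.round(np.percentile(q,[50,80,95]),4) if m.sum() else '')
E
```

```text
19.575 [ 0.5287 -0.1376  0.0669] yaw 7.72 zax [ 7.e-04 -3.e-04 -1.e+00] F [-0.05  0.06 -3.26] 0.19078633127334466 58.88405799865723
1 -50 302 [0.0562 0.0646 0.0656]
1 -35 320 [0.056  0.0646 0.0656]
1 -20 312 [0.0565 0.0646 0.0655]
1 -5 316 [0.0559 0.0646 0.0658]
1 10 320 [0.057  0.0649 0.0658]
1 25 327 [0.0565 0.0649 0.0658]
1 40 331 [0.0564 0.0649 0.0658]
-1 -50 470 [0.0531 0.0627 0.0652]
-1 -35 473 [0.0536 0.0632 0.0653]
-1 -20 480 [0.0537 0.0627 0.0654]
-1 -5 487 [0.0537 0.0632 0.0653]
-1 10 482 [0.054  0.0632 0.0655]
-1 25 356 [0.0537 0.0629 0.0655]
-1 40 0
```

```bash
python3 - <<'E'
from trayfit import *
st();s=env.read_state()
o=loc(s['eef_pos'],np.array([.5213,-.0785,-1.4379]));print(o)
B=np.array([.4915,.157,np.radians(-83.25)])
yaw=7.72+(-83.25+82.38)
for x in(.140,0): print(w(B,x+o[0],o[1]));inc(w(B,x+o[0],o[1]),.0640,yaw)
E
```

```text
19.625 [ 0.5284 -0.1375  0.0666] yaw 7.72 zax [ 0. -0. -1.] F [ 0.62 -0.39 -3.52] 0.192904572108881 58.88420283794403
[ 0.05944339 -0.00074899  0.06655248]
[ 0.51419826 -0.04114898]
tx -0.0023 ty -0.1948 tz 0.0051 roll 0.0048
[0.49774303 0.09788061]
tx 0.0024 ty -0.4748 tz 0.0051 roll 0.0048
```

Go to the pre-entry pose first, then refine the bay from the wrist and top cameras.

Call:
step_arm --increments '[{"tx": 0,"ty": -0.02,"tz": 0,"roll": 0,"claw": -0.8},{"tx": -0.001,"ty": -0.06,"tz": 0.002,"roll": 0.002,"claw": -0.8},{"tx": -0.002,"ty": -0.11,"tz": 0.005,"roll": 0.005,"claw": -0.8},{"tx": -0.002,"ty": -0.16,"tz": 0.005,"roll": 0.005,"claw": -0.8},{"tx": -0.002,"ty": -0.185,"tz": 0.005,"roll": 0.005,"claw": -0.8},{"tx": -0.002,"ty": -0.195,"tz": 0.005,"roll": 0.005,"claw": -0.8},{"tx": -0.002,"ty": -0.195,"tz": 0.005,"roll": 0.005,"claw": -0.8},{"tx": -0.002,"ty": -0.195,"tz": 0.005,"roll": 0.005,"claw": -0.8}]'

```text
time: 20.62
eef_pos: [0.5147, -0.0417, 0.0642]
ee_rot: [0.998, 0.059, 0.0, 0.0]
force: [0.7, -0.4, -3.5]
finger_gap: 0.193
finger_force: 58.9
```

```bash
python3 - <<'E'
from trayfit import *
st();s=env.read_state()
c,T=snap("wrist");W=cloud(c,T)
c,T=snap("top");P=cloud(c,T)
B0=np.array([.4915,.157,np.radians(-83.25)])
p=tf(W,.022,[*w(B0,.14),B0[2]])
pb=[(1,.0365,(.003,.06),(.037,.050)),(1,-.0365,(.003,.06),(.037,.050)),(0,.065,(-.03,.03),(.008,.016))]
for n,Q in(('w',W),('t',P)):
  try:
    b,i=fit([Q],pb,B0,tol=.01);print(n,'bay',np.round(b,4),np.degrees(b[2]),i)
    print('tray in bay',loc(np.array([*p[:2],0]),b))
  except Exception as e: print(n,'none')
inc(w(B0,.0594,-.0007),.064,6.85)
E
```

```text
20.625 [ 0.5147 -0.0417  0.0642] yaw 6.79 zax [ 4.e-04 -3.e-04 -1.e+00] F [ 0.7  -0.36 -3.45] 0.19309178971355667 58.88712286949158
[ 0.5087  0.0171 -1.4553] -83.38111448350051 [(1960, 1, 0.0265, 0.2), (2058, 1, -0.0265, 0.6), (1514, 0, -0.0535, 0.3), (3471, 0, 0.06, -0.1)]
lip z 0.1075771738682644 5061
walls [0.01048096 0.06009149]
w bay [ 0.4911  0.1567 -1.4424] -82.6461639744934 [(392, 1, 0.0365, 0.3), (922, 1, -0.0365, 0.8), (183, 0, 0.065, 0.5)]
tray in bay [ 0.14073952 -0.00040189  0.        ]
t bay [ 0.4916  0.1568 -1.4574] -83.50511682533656 [(105, 1, 0.0365, 0.4), (106, 1, -0.0365, -0.5), (78, 0, 0.065, 0.0)]
tray in bay [0.14077132 0.00113376 0.        ]
tx -0.0005 ty -0.2812 tz 0.0001 roll -0.0004
```

Call:
step_arm --increments '[{"tx": 0,"ty": -0.02,"tz": 0,"roll": 0,"claw": -0.8},{"tx": 0,"ty": -0.05,"tz": 0,"roll": 0,"claw": -0.8},{"tx": 0,"ty": -0.085,"tz": 0,"roll": 0,"claw": -0.8},{"tx": 0,"ty": -0.12,"tz": 0,"roll": 0,"claw": -0.8},{"tx": 0,"ty": -0.155,"tz": 0,"roll": 0,"claw": -0.8},{"tx": 0,"ty": -0.19,"tz": 0,"roll": 0,"claw": -0.8},{"tx": 0,"ty": -0.22,"tz": 0,"roll": 0,"claw": -0.8},{"tx": 0,"ty": -0.245,"tz": 0,"roll": 0,"claw": -0.8},{"tx": 0,"ty": -0.265,"tz": 0,"roll": 0,"claw": -0.8},{"tx": 0,"ty": -0.278,"tz": 0,"roll": 0,"claw": -0.8},{"tx": 0,"ty": -0.281,"tz": 0,"roll": 0,"claw": -0.8},{"tx": 0,"ty": -0.281,"tz": 0,"roll": 0,"claw": -0.8}]'

```text
time: 22.22
eef_pos: [0.4978, 0.0983, 0.064]
ee_rot: [0.998, 0.059, 0.0, 0.0]
force: [0.0, 0.0, -2.8]
finger_gap: 0.191
finger_force: 58.9
```

```bash
python3 - <<'E'
from trayfit import *
st()
c,T=snap("wrist");W=cloud(c,T)
for B in ([.4911,.1567,-1.4424],[.4916,.1568,-1.4574]):
  L=loc(W,B)*1e3
  m=(abs(L[...,0]-60)<20)&(abs(L[...,1])<33)&(L[...,2]>100)&(L[...,2]<112);print('lip',np.percentile(L[m],[2,50,98],axis=0).round(1))
  m=(L[...,0]>5)&(L[...,0]<45)&(abs(L[...,1])<33)&(L[...,2]>57)&(L[...,2]<66);k=L[m]
  print('walls y',[np.round(np.median(k[k[:,1]*s>20],0),1) for s in(1,-1)],len(k))
  m=(L[...,0]>5)&(L[...,0]<55)&(abs(L[...,1])>32)&(abs(L[...,1])<45)&(abs(L[...,2]-44)<3);k=L[m]
  print('bay walls',[np.round(np.median(k[k[:,1]*s>0],0),1) for s in(1,-1)],len(k))
  m=(L[...,0]>60)&(L[...,0]<72)&(abs(L[...,1])<25)&(L[...,2]>9)&(L[...,2]<15);print('sill',np.percentile(L[m],[2,50,98],axis=0).round(1) if m.any() else '')
E
```

```text
22.225 [0.4978 0.0983 0.064 ] yaw 6.81 zax [ 0.e+00 -2.e-04 -1.e+00] F [ 0.02  0.03 -2.8 ] 0.19122602826620688 58.91631066799164
lip [[ 44.7 -27.1 101.9]
 [ 58.9   5.3 107.4]
 [ 76.4  27.4 110.4]]
walls y [array([25. , 26.7, 62.1]), array([ 15.4, -25.4,  61.8])] 1552
bay walls [array([30.2, 36.3, 44.4]), array([ 12.9, -39.8,  44.5])] 1551
sill [[62.5 -2.9 11.2]
 [64.3 10.9 12.5]
 [66.  24.3 13.9]]
lip [[ 44.7 -26.8 101.9]
 [ 59.    5.7 107.4]
 [ 76.3  27.7 110.4]]
walls y [array([25. , 26.6, 62.1]), array([ 15.7, -25.7,  61.8])] 1566
bay walls [array([30.2, 36.2, 44.4]), array([ 13.1, -40.1,  44.5])] 1550
sill [[62.4 -2.4 11.3]
 [64.2 11.1 12.5]
 [66.  24.1 13.9]]
```

Call:
step_arm --increments '[{"tx": 0,"ty": 0,"tz": 0.006,"roll": 0,"claw": -0.8},{"tx": 0,"ty": 0,"tz": 0.014,"roll": 0,"claw": -0.8},{"tx": 0,"ty": 0,"tz": 0.022,"roll": 0,"claw": -0.8},{"tx": 0,"ty": 0,"tz": 0.028,"roll": 0,"claw": -0.8},{"tx": 0,"ty": 0,"tz": 0.031,"roll": 0,"claw": -0.8},{"tx": 0,"ty": 0,"tz": 0.033,"roll": 0,"claw": -0.8},{"tx": 0,"ty": 0,"tz": 0.033,"roll": 0,"claw": -0.8}]'

```text
time: 23.15
eef_pos: [0.4978, 0.0985, 0.0475]
ee_rot: [0.998, 0.06, 0.0, 0.0]
force: [0.3, -0.2, -2.9]
finger_gap: 0.201
finger_force: 58.9
```

Call:
step_arm --increments '[{"tx": 0,"ty": 0,"tz": 0.001,"roll": 0,"claw": -0.8},{"tx": 0,"ty": 0,"tz": 0.002,"roll": 0,"claw": -0.8},{"tx": 0,"ty": 0,"tz": 0.003,"roll": 0,"claw": -0.8},{"tx": 0,"ty": 0,"tz": 0.003,"roll": 0,"claw": -0.8}]'

```text
time: 23.65
eef_pos: [0.4979, 0.0984, 0.0462]
ee_rot: [0.998, 0.059, 0.0, 0.0]
force: [-0.2, 0.5, -2.2]
finger_gap: 0.195
finger_force: 59.1
```

Call:
step_arm --increments '[{"tx": 0,"ty": 0,"tz": 0.001,"roll": 0,"claw": -0.8},{"tx": 0,"ty": 0,"tz": 0.002,"roll": 0,"claw": -0.8},{"tx": 0,"ty": 0,"tz": 0.002,"roll": 0,"claw": -0.8}]'

```text
time: 24.02
eef_pos: [0.4981, 0.0984, 0.0461]
ee_rot: [0.998, 0.06, 0.0, 0.0]
force: [-3.3, -1.1, 4.6]
finger_gap: 0.19
finger_force: 60.0
```

Call:
step_arm --increments '[{"tx": 0,"ty": 0,"tz": 0,"roll": 0,"claw": -0.55},{"tx": 0,"ty": 0,"tz": 0,"roll": 0,"claw": -0.4},{"tx": 0,"ty": 0,"tz": 0,"roll": 0,"claw": -0.3},{"tx": 0,"ty": 0,"tz": 0,"roll": 0,"claw": -0.3},{"tx": 0,"ty": 0,"tz": -0.02,"roll": 0,"claw": -0.3},{"tx": 0,"ty": 0,"tz": -0.06,"roll": 0,"claw": -0.3},{"tx": 0,"ty": 0,"tz": -0.14,"roll": 0,"claw": -0.3},{"tx": 0,"ty": 0,"tz": -0.25,"roll": 0,"claw": -0.6},{"tx": 0,"ty": 0,"tz": -0.35,"roll": 0,"claw": -1},{"tx": 0,"ty": 0,"tz": -0.38,"roll": 0,"claw": -1},{"tx": 0,"ty": 0,"tz": -0.38,"roll": 0,"claw": -1}]'

```text
time: 25.4
eef_pos: [0.4982, 0.0985, 0.2361]
ee_rot: [0.998, 0.059, 0.001, 0.0]
force: [0.4, 0.3, -0.8]
finger_gap: -0.003
finger_force: 0.0
```

```bash
python3 - <<'E'
from trayfit import *
st()
c,T=snap("wrist");W=cloud(c,T);st();cv2.imwrite("pics/w5.png",c['img'])
B=np.array([.4914,.1568,np.radians(-83.2)])
L=loc(W,B)*1e3
m=(abs(L[...,0]-60)<12)&(abs(L[...,1])<30)&(abs(L[...,2]-89)<6);print('lip',np.percentile(L[m],[2,50,98],axis=0).round(1))
for s in(1,-1):
  for x in range(5,50,10):
    m=(abs(s*L[...,1]-26.5)<2.5)&(abs(L[...,0]-x)<5)&(L[...,2]>36)&(L[...,2]<52);k=L[m]
    if len(k): print(s,x,np.round(np.median(k[:,1]),1),np.round(np.percentile(k[:,2],[50,90]),1),len(k))
for n in('wrist','top'):
  if n=='top': c,T=snap('top');L=loc(cloud(c,T),B)*1e3
  m=(abs(L[...,0]+105)<22)&(abs(L[...,1])<22)&(L[...,2]>150)&(L[...,2]<180);k=L[m];print(n,len(k))
  if len(k):
    h=np.percentile(k[:,2],60);t=k[abs(k[:,2]-h)<2.5];print('cap',np.median(t,0).round(1),np.percentile(t,[2,98],axis=0).round(1))
inc(w(B,-.105,-.0012),.235,96.8)
E
```

```text
25.4 [0.4982 0.0985 0.2361] yaw 6.82 zax [ 0.0025  0.     -1.    ] F [ 0.45  0.34 -0.76] -0.0029985328662322217 0.0
25.45 [0.4972 0.0985 0.2341] yaw 6.82 zax [-0.0012  0.     -1.    ] F [ 0.42  0.01 -0.86] 0.0016981364316741969 0.0
lip [[ 50.3 -27.   87.9]
 [ 59.1   1.   89.6]
 [ 67.2  27.3  91. ]]
1 5 26.9 [44.3 45.6] 44
1 15 26.8 [44.3 45.4] 46
1 25 26.7 [44.1 45.3] 44
1 35 26.8 [44.3 45.3] 44
1 45 27.0 [43.8 45.2] 43
-1 5 -26.0 [43.7 45.1] 65
-1 15 -25.8 [44. 45.] 62
-1 25 -26.0 [44.  45.1] 64
-1 35 -26.3 [43.9 45. ] 65
-1 45 -25.8 [44.  45.5] 54
wrist 2348
cap [-104.2   -1.5  165.3] [[-119.   -15.8  163.3]
 [ -90.5   12.3  166.8]]
top 0
tx 0.0012 ty -0.3271 tz -0.0040 roll -0.4999
```

View pics/w5.png

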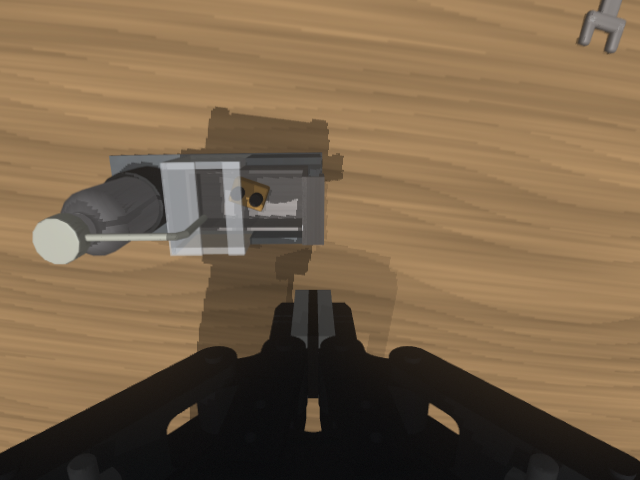

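The tray sits level in the bay (lip at (313,205), valve at (255,195) still inside). The cap is at (57,240), with the tube running right over the hood. The tips are shut at (313,300).

Call:
step_arm --increments '[{"tx": 0,"ty": -0.05,"tz": 0,"roll": -0.05,"claw": -1},{"tx": 0,"ty": -0.12,"tz": 0,"roll": -0.11,"claw": -1},{"tx": 0,"ty": -0.19,"tz": 0,"roll": -0.17,"claw": -1},{"tx": 0,"ty": -0.26,"tz": 0,"roll": -0.23,"claw": -1},{"tx": 0,"ty": -0.32,"tz": 0,"roll": -0.29,"claw": -1},{"tx": 0.001,"ty": -0.328,"tz": 0,"roll": -0.35,"claw": -1},{"tx": 0.001,"ty": -0.328,"tz": 0.02,"roll": -0.41,"claw": -1},{"tx": 0.001,"ty": -0.328,"tz": 0.06,"roll": -0.46,"claw": -1},{"tx": 0.001,"ty": -0.328,"tz": 0.1,"roll": -0.5,"claw": -1},{"tx": 0.001,"ty": -0.328,"tz": 0.14,"roll": -0.5,"claw": -1},{"tx": 0.001,"ty": -0.328,"tz": 0.14,"roll": -0.5,"claw": -1},{"tx": 0.001,"ty": -0.328,"tz": 0.14,"roll": -0.5,"claw": -1}]'

```text
time: 27.0
eef_pos: [0.4784, 0.2612, 0.1644]
ee_rot: [0.664, 0.748, -0.001, -0.0]
force: [0.0, 0.6, -0.1]
finger_gap: -0.002
finger_force: 0.0
```

```bash
python3 - <<'E'
from trayfit import *
st()
B=np.array([.4914,.1568,np.radians(-83.2)])
s=env.read_state();print('tcp in bay',loc(s['eef_pos'],B))
c,T=snap("wrist");W=cloud(c,T);c2,T2=snap("scene");S=cloud(c2,T2)
for n,Q in(('w',W),('s',S)):
  L=loc(Q,B)*1e3
  m=(abs(L[...,0]+105)<20)&(abs(L[...,1])<20)&(L[...,2]>150)&(L[...,2]<260);k=L[m]
  print(n,np.histogram(k[:,2],bins=np.arange(150,262,4)))
  t=k[(k[:,2]>180)&(k[:,2]<206)]
  if len(t): print(np.percentile(t,[0,2,50,98],axis=0).round(1))
  t=k[(k[:,2]<168)&(k[:,2]>162)];print('cap',np.percentile(t,[2,50,98],axis=0).round(1))
print(np.round((T.T@np.r_[0,0,0,1])[:3],3))
E
```

```text
27.0 [0.4784 0.2612 0.1644] yaw 96.81 zax [-1.5e-03 -5.0e-04 -1.0e+00] F [ 0.05  0.63 -0.07] -0.0015876062666784485 0.0
tcp in bay [-0.1052368  -0.00052508  0.16436455]
w (array([ 103,  157,  156, 2376,  272,    0,    0,    0,    0,    0,    1,
        133,  308,  373,  405,  431,  461,  485,  278,  942,  471, 1233,
       1676, 1233,  976,  136,  712]), array([150, 154, 158, 162, 166, 170, 174, 178, 182, 186, 190, 194, 198,
       202, 206, 210, 214, 218, 222, 226, 230, 234, 238, 242, 246, 250,
       254, 258]))
[[-116.9  -14.7  193.9]
 [-116.5  -13.9  195.5]
 [-115.8   -1.4  201.6]
 [-111.5   11.3  205.9]]
cap [[-120.6  -16.8  162.9]
 [-110.1   -2.8  165.2]
 [ -97.9   12.   166.5]]
s (array([19, 26, 22, 75, 19,  0,  0,  0,  0,  0,  5, 10, 18, 19, 23, 20, 24,
       27, 15, 22, 14, 25, 30, 36, 28, 21, 26]), array([150, 154, 158, 162, 166, 170, 174, 178, 182, 186, 190, 194, 198,
       202, 206, 210, 214, 218, 222, 226, 230, 234, 238, 242, 246, 250,
       254, 258]))
[[-109.6  -16.6  192. ]
 [-109.6  -16.2  193.2]
 [ -97.6    1.9  201.1]
 [ -93.4   11.4  205.4]]
cap [[-119.5  -17.3  162.2]
 [-103.8   -2.9  164.9]
 [ -89.8   10.9  167.5]]
[0. 0. 0.]
```

Call:
step_arm --increments '[{"tx": 0,"ty": 0,"tz": 0.02,"roll": 0,"claw": -1},{"tx": 0,"ty": 0,"tz": 0.036,"roll": 0,"claw": -1},{"tx": 0,"ty": 0,"tz": 0.048,"roll": 0,"claw": -1},{"tx": 0,"ty": 0,"tz": 0.054,"roll": 0,"claw": -1},{"tx": 0,"ty": 0,"tz": 0.054,"roll": 0,"claw": -1}]'

```text
time: 27.72
eef_pos: [0.4785, 0.2613, 0.1381]
ee_rot: [0.664, 0.748, -0.0, -0.0]
force: [-2.3, -1.1, 2.0]
finger_gap: -0.001
finger_force: 1.0
```

Call:
step_arm --increments '[{"tx": 0,"ty": 0,"tz": 0.002,"roll": 0,"claw": -1},{"tx": 0,"ty": 0,"tz": 0.004,"roll": 0,"claw": -1},{"tx": 0,"ty": 0,"tz": 0.006,"roll": 0,"claw": -1},{"tx": 0,"ty": 0,"tz": 0.006,"roll": 0,"claw": -1}]'

```text
time: 28.22
eef_pos: [0.4789, 0.2614, 0.1353]
ee_rot: [0.664, 0.748, 0.0, 0.0]
force: [-1.7, -1.1, 5.0]
finger_gap: 0.002
finger_force: 1.7
```

Call:
step_arm --increments '[{"tx": 0,"ty": 0,"tz": 0.002,"roll": 0,"claw": -1},{"tx": 0,"ty": 0,"tz": 0.004,"roll": 0,"claw": -1},{"tx": 0,"ty": 0,"tz": 0.004,"roll": 0,"claw": -1}]'

```text
time: 28.6
eef_pos: [0.479, 0.2614, 0.1332]
ee_rot: [0.664, 0.748, 0.0, 0.0]
force: [-1.4, 0.7, 4.9]
finger_gap: 0.001
finger_force: 2.3
```

Call:
step_arm --increments '[{"tx": 0,"ty": 0,"tz": 0.002,"roll": 0,"claw": -1},{"tx": 0,"ty": 0,"tz": 0.003,"roll": 0,"claw": -1},{"tx": 0,"ty": 0,"tz": 0.003,"roll": 0,"claw": -1}]'

```text
time: 28.98
eef_pos: [0.479, 0.2614, 0.1317]
ee_rot: [0.664, 0.748, 0.0, 0.0]
force: [-2.2, -1.0, 5.2]
finger_gap: 0.002
finger_force: 2.6
```

Call:
step_arm --increments '[{"tx": 0,"ty": 0,"tz": 0.001,"roll": 0,"claw": -1},{"tx": 0,"ty": 0,"tz": 0.002,"roll": 0,"claw": -1},{"tx": 0,"ty": 0,"tz": 0.002,"roll": 0,"claw": -1}]'

```text
time: 29.35
eef_pos: [0.479, 0.2614, 0.1309]
ee_rot: [0.664, 0.748, 0.0, 0.0]
force: [-1.9, 0.1, 6.0]
finger_gap: 0.002
finger_force: 2.9
```

Call:
step_arm --increments '[{"tx": 0,"ty": 0,"tz": 0.001,"roll": 0,"claw": -1},{"tx": 0,"ty": 0,"tz": 0.002,"roll": 0,"claw": -1},{"tx": 0,"ty": 0,"tz": 0.002,"roll": 0,"claw": -1}]'

```text
time: 29.72
eef_pos: [0.479, 0.2615, 0.1306]
ee_rot: [0.664, 0.748, 0.0, 0.0]
force: [-3.9, -1.3, 8.1]
finger_gap: -0.001
finger_force: 4.3
```

Call:
step_arm --increments '[{"tx": 0,"ty": 0,"tz": 0.001,"roll": 0,"claw": -1},{"tx": 0,"ty": 0,"tz": 0.002,"roll": 0,"claw": -1},{"tx": 0,"ty": 0,"tz": 0.002,"roll": 0,"claw": -1}]'

```text
time: 30.1
eef_pos: [0.479, 0.2614, 0.1306]
ee_rot: [0.664, 0.748, 0.0, 0.0]
force: [-5.2, -2.3, 12.2]
finger_gap: -0.001
finger_force: 6.1
```

The cap is at its hard stop: force is 12 N and the height no longer changes. Retreat upward.

Call:
step_arm --increments '[{"tx": 0,"ty": 0,"tz": -0.01,"roll": 0,"claw": -1},{"tx": 0,"ty": 0,"tz": -0.03,"roll": 0,"claw": -1},{"tx": 0,"ty": 0,"tz": -0.08,"roll": 0,"claw": -1},{"tx": 0,"ty": 0,"tz": -0.16,"roll": 0,"claw": -1},{"tx": 0,"ty": 0,"tz": -0.25,"roll": 0,"claw": -1},{"tx": 0,"ty": 0,"tz": -0.3,"roll": 0,"claw": -1},{"tx": 0,"ty": 0,"tz": -0.3,"roll": 0,"claw": -1},{"tx": 0,"ty": 0,"tz": -0.3,"roll": 0,"claw": -1}]'

```text
time: 31.1
eef_pos: [0.478, 0.2611, 0.2764]
ee_rot: [0.664, 0.748, -0.001, -0.001]
force: [-0.5, 0.4, 0.5]
finger_gap: 0.002
finger_force: 0.0
```

```bash
python3 - <<'E'
from trayfit import *
st();B=np.array([.4914,.1568,np.radians(-83.2)])
c,T=snap("scene");L=loc(cloud(c,T),B)*1e3;P0=np.load("scene0.npy")
m=(abs(L[...,0]+105)<20)&(abs(L[...,1])<20)&(L[...,2]>150)&(L[...,2]<180);t=L[m];t=t[t[:,2]>162];print('cap',np.median(t,0).round(1),len(t))
m=(abs(L[...,0]-60)<10)&(abs(L[...,1])<28)&(abs(L[...,2]-89)<4);print('lip',np.median(L[m],0).round(1))
m=(L[...,0]>5)&(L[...,0]<45)&(abs(abs(L[...,1])-26.5)<3)&(abs(L[...,2]-44)<4);q=L[m];print('walls slope',np.polyfit(q[:,0],q[:,2],1),len(q))
cv2.imwrite("pics/end.png",cv2.resize(c['img'][120:400,260:500],(514,600)))
E
```

```text
31.1 [0.478  0.2611 0.2764] yaw 96.81 zax [-0.0029 -0.001  -1.    ] F [-0.47  0.44  0.54] 0.0015118513602800747 0.0
cap [-103.5   -2.3  165. ] 95
lip [59.5  1.2 88.4]
walls slope [3.35196137e-02 4.19318273e+01] 26
```

View pics/end.png

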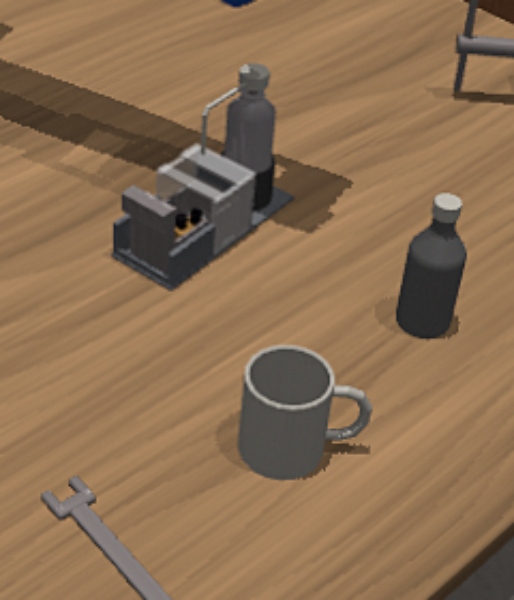

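The tray is seated in the bay at (165,240) with the valve inside at (190,215). The cap is back up at (253,75), and the mug, bottle and wrench are where they were.

```bash
python3 -c "
from rig import env
print(env.hand_in())"
```

```text
the job is handed in; nothing more can be done
None
```

The tray sits flat in the wash bay with the valve inside; I then pressed the cap to its stop at about 12 N and it sprang back. The mug, bottle and wrench weren't touched, and I handed the job in at about 31 s. The fingertips sit about 30 mm short of the reported TCP, so the first try at each grip closed on nothing and the bench carry held the side walls only near their tops, but nothing slipped.

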